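# Put two ring spanners away on the swan-neck keeper rod

### The arm

A 6-joint arm with a two-finger parallel gripper is mounted at the origin on a cart in front of the work surface, level with it; the furniture and walls round the work are solid. World frame = base frame: x ahead of the robot, y to its left, z up, the work surface at z = 0. Lengths are in m, angles in degrees, forces in N, time in s.
With the tool pointing down it reaches from about 0.25 to 0.725 m from the base axis. Payload 9.7 kg.
Tool frame: the origin (TCP) lies midway between the tips of the shut fingers; the grasp point (between the pads) lies 19 mm behind it; z points along the fingers, y is the direction in which the jaws open and shut (so a half turn about z gives the same grasp; the last joint's range is limited). The gripper opens to 85 mm and grips with 20 to 120 N. Pads are 22 mm wide; open, the fingers measure 114 mm over their backs; the gripper's body (76 mm by 85 mm) begins 54 mm behind the grasp point. The pads swing forward as they close: fully open they stand 13 mm farther back than shut.
Start: joints at [-74.542, 4.979, 10.078, 95.1, 0, 90], TCP at [0.147, -0.53, 0.231] pointing down, gripper open.
Joint ranges: [-179.16, 179.16], [-48.56, 103.87], [-65.8, 70.77], [-126.05, 130.52], [-82.76, 87.17], [-180, 180]. Speed limits (degrees/s): [127.2, 127.2, 147.25, 180, 180, 180].

### API

Orientations are given as [roll, pitch, yaw] about the fixed x, y, z axes, in that order (R = Rz(yaw) Ry(pitch) Rx(roll)).
In Python, from workcell import bot, camera, recognise gives the robot as it stands. The module is installed in compiled form; this text tells all that it offers.
- The arm moves only by the tool apply_moves, never from a script. Its argument "targets" is one flat list of numbers, 7 for each row, row after row: the shift along the world's x, y, z in units of 30 mm (1.0 is 30 mm), then the turn, a rotation vector about the world's x, y, z in units of 6 degrees (1.0 is 6 degrees), then the opening, from 0 (shut) to 1 (fully open). A call has 1 to 5 rows; each row is the pose to reach, as a shift and turn from the pose commanded when the call began; what a row does not reach only later rows make up. A row lasts 1/10 s, in which the tool goes at most 50 mm and 8.59 degrees, less where a joint would pass 70% of its speed; a pose out of reach is approached as far as the arm can. A call with a gripper value outside its range is refused whole. The fingers move at their own pace and stop on an object; "newtons" is the grip in N (left out, the last holds). Time passes only in rows, so rows that repeat a pose let the fingers close. It gives the time, the measured TCP pose, the force and the opening at its end, in the units of the state.
- bot.get_obs(): the state, without advancing time (a new reading comes with each control period).
- camera(name): name is "scene" or "top" or "wrist"; returns a dict with "img" (384x512x3 uint8, red, green, blue), "intrinsics" (3x3 intrinsics, pixels), "origin" and "rotation" of the camera in the world. Camera axes: x right, y up, looking along -z (the intrinsics and any distortion apply to the point x, -y, -z); pixel columns grow to the right and rows downward; lengths in m; the calibration is good to about 2 mm. A picture is of the moment at which its call begins. There is no depth.
- bot.job_done(): hands the job in, once; it reports no verdict.
Trained networks look in the newest picture that a camera, given by its name, has taken for a name from the list of things; names that differ only in an ending like _2 or _b are one class to them, and where a whole thing is asked for, a point or a joint stands for the part that bears it (a point fixed in the world has none). Each returns a list of dicts, best first, with "conf" (0 to 1); they miss things now and then, are a little off and sometimes report something else, mostly with a low value. They report only what shows in the picture. A call takes as long as a camera call. They do not tell look-alikes from the thing itself.
- recognise(query, camera): "box" ([left, top, right, bottom] in pixels, round what is visible of it).
The state is a dict: "time": time; "q": joint angles; "qd": joint speeds; "joint_efforts": joint torques, N m; "ee_pos": TCP position; "tcp_rot": TCP orientation; "wrist_force": force on the tool from outside, world axes, zero at the start; "torque": the same for the moment, N m; "opening": finger opening in m.
Only numpy, scipy, OpenCV 4.12 (cv2) and the standard library are available. Lean on these libraries where they do the work, as an engineer would, in place of code of your own. Each camera call takes 0.05 s, during which the arm holds its last target.

### The job

Put both ring spanners away on the bent keeper rod, the large one first and the small one on top of it. Thread each ring over the slanting tip, guide it round the bend and lower it all the way until it rests flat (the large on the keeper's seat, the small on the large ring), never dropping it, then let go. Leave the sanding block, tape measure, pliers and chisel where they are.

Things in the scene. Friction and masses are not known exactly. Their poses are not given: they have to be found in the camera images.
- keeper: spanner keeper fixed to the bench: round dark steel foot (110 mm across, 14 high), on it a round flat-topped seat (60 mm across, top 26 mm above the bench), and from its middle a bright steel rod 14 mm thick that stands up and bends over towards the keeper's -x, all in its x-z plane. Origin: centre of the foot on the bench, z up. Position and heading vary
- keeper_seat (a point): centre of the seat's flat top, on the rod's axis, 26 mm above the bench. The rod stands upright for 60 mm above it
- keeper_bend (a point): on the rod's centre line where the bend begins, 60 mm above the seat. From here up the rod bends over by 45 degrees towards the keeper's -x in an arc of 130 mm radius (centre line), then runs 20 mm straight to the tip point
- keeper_tip (a point): centre of the rod's rounded free end (the rod ends 7 mm beyond); in the keeper's frame x = -52, y = 0, z = 192 mm. The rod there slants 45 degrees, its free end pointing up and to the keeper's -x
- large_spanner: larger ring spanner: steel ring 72 mm across, 28 high, smooth 26 mm bore through it, cranked black handle; about 170 g, nearly all in the ring, on which it lies level. Origin: on the bore's axis at the ring's underside, z along the bore (up as it lies), x out along the handle. Grip: straight bar x = 52 to 116 mm, 22 wide (y), z = 24 to 44 mm; a 14 mm wide neck slopes up to it from the ring
- small_spanner: smaller ring spanner: steel ring 52 mm across, 28 high, smooth 24 mm bore through it, cranked black handle; about 120 g, nearly all in the ring, on which it lies level. Origin: on the bore's axis at the ring's underside, z along the bore (up as it lies), x out along the handle. Grip: straight bar x = 46 to 104 mm, 22 wide (y), z = 24 to 44 mm; a 14 mm wide neck slopes up to it from the ring
- sand_block: brown sanding block, 65x100x28 mm, loose on the bench; a bystander. Origin: centre of its underside
- tape_measure: yellow pocket tape measure, 40x80x66 mm, loose; a bystander. Origin: centre of its underside
- pliers: pliers with red handles, 48x181x15 mm, lying loose; a bystander. Origin: about the centre of their underside
- chisel: chisel with a yellow handle, 28x240x28 mm, lying loose; a bystander. Origin: about the centre of its underside
Mind the look-alikes: they are no part of the job. Leave any green look-alike of the large_spanner alone.

How it is judged (in metres and radians):
On the way, in this order (a step that is already met when the one before it is completed fails the run):
1. the large spanner's ring is on the rod and rests flat on the seat, let go, while the small one is not yet on the rod (horizontal distance between large_spanner and keeper_seat below 0.012 m and z of large_spanner in the frame of keeper_seat between -0.004 and 0.005 m and angle between large_spanner's own z axis and vertical below 0.1 rad and contact force between the fingers and large_spanner below 0.3 N and linear speed of large_spanner below 0.02 m/s and horizontal distance between small_spanner and keeper_seat above 0.09 m), for 0.2 s.
2. the small spanner's ring is on the rod and rests flat on the large ring (horizontal distance between small_spanner and keeper_seat below 0.012 m and z of small_spanner in the frame of keeper_seat between 0.023 and 0.034 m and angle between small_spanner's own z axis and vertical below 0.1 rad), for 0.2 s.
At the end, for the whole second after the job is handed in: Large ring flat on the keeper's seat and small ring flat on the large one, both round the rod: bores within 12 mm of the seat's axis, undersides 0 mm (-4 to +5) and 28 mm (23 to 34) above the seat, both level within 0.1 rad, released and at rest (all of step 2 and horizontal distance between large_spanner and keeper_seat below 0.012 m and z of large_spanner in the frame of keeper_seat between -0.004 and 0.005 m and angle between large_spanner's own z axis and vertical below 0.1 rad and contact force between the fingers and large_spanner below 0.3 N and linear speed of each of large_spanner, small_spanner below 0.02 m/s and contact force between the fingers and small_spanner below 0.3 N); the robot touches nothing.
It fails at once if a spanner is dropped or thrown (faster than 0.4 m/s while not held) ((linear speed of large_spanner above 0.4 m/s and contact force between the fingers and large_spanner below 0.5 N) or (linear speed of small_spanner above 0.4 m/s and contact force between the fingers and small_spanner below 0.5 N)).
It fails at once if the sanding block, tape measure, pliers or chisel is shifted by more than 30 mm (distance of any of sand_block, tape_measure, pliers, chisel from where it was at the start of the episode above 0.03 m).
It also fails if it takes over 70 s, if anything falls off the work surface, if the arm or the gripper's body presses on something with over 40 N, if the wrist force passes 120 N, or if a joint passes its speed limit or range.

## Working session

There is one attempt and no reset: what is moved stays moved. The work goes in short steps, Python scripts to look and compute and a tool call to move; the robot and the scene stay as the last step left them, time stands still between calls to the robot, and variables do not carry over. Pictures are saved under pics/ and viewed, and the job is handed in when it is done.

Besides the shell and the picture viewer there is one more tool, called by a JSON object that holds its "op" and its "data", one argument or row to a line. apply_moves: Moves the arm, as the interface text tells. Its arguments: {"type":"object","properties":{"targets":{"type":"array"},"newtons":{"type":"number"}},"required":["targets"]}

```bash
mkdir -p pics; python3 - <<'E'
from workcell import bot, camera, recognise
import cv2, numpy as np, pickle
d={}
for n in ["scene","top","wrist"]:
    c=camera(n); d[n]=c
    cv2.imwrite(f"pics/{n}0.png",c["img"][:,:,::-1])
    print(n,c["origin"],np.round(c["rotation"],4).tolist(),c["intrinsics"].tolist() if hasattr(c["intrinsics"],'tolist') else c["intrinsics"],[k for k in c])
    for q in ["keeper","keeper_tip","keeper_bend","keeper_seat","large_spanner","small_spanner","sand_block","tape_measure","pliers","chisel"]:
        print(q,[(np.round(r["box"]).tolist(),round(r["conf"],2)) for r in recognise(q,n)])
pickle.dump(d,open("c0.pkl","wb"))
print(bot.get_obs())
E
```

```text
scene [-0.59951949  0.60229318  0.70386509] [66.9993, -0.8623, -122.0713] [[382.93535830058187, 0.0, 258.4700259615808], [0.0, 382.93535830058187, 191.73039645089517], [0.0, 0.0, 1.0]] ['img', 'intrinsics', 'origin', 'rotation']
keeper [([220.0, 183.0, 248.0, 231.0], 0.57), ([147.0, 239.0, 176.0, 252.0], 0.45)]
keeper_tip [([218.0, 184.0, 243.0, 234.0], 0.94)]
keeper_bend [([219.0, 184.0, 248.0, 232.0], 0.84)]
keeper_seat [([221.0, 182.0, 247.0, 231.0], 0.88)]
large_spanner [([192.0, 247.0, 236.0, 271.0], 0.87)]
small_spanner [([147.0, 238.0, 174.0, 253.0], 0.63)]
sand_block []
tape_measure [([138.0, 220.0, 162.0, 237.0], 0.86)]
pliers [([263.0, 195.0, 276.0, 202.0], 0.43)]
chisel [([326.0, 197.0, 344.0, 208.0], 0.71), ([220.0, 183.0, 247.0, 232.0], 0.33)]
top [ 0.38706907 -0.10887342  1.23258145] [5.4649, 1.6721, -91.1881] [[347.6316367549777, 0.0, 250.83827569989757], [0.0, 347.6316367549777, 186.47827204238126], [0.0, 0.0, 1.0]] ['img', 'intrinsics', 'origin', 'rotation']
keeper [([221.0, 156.0, 255.0, 182.0], 0.77)]
keeper_tip [([221.0, 152.0, 258.0, 185.0], 0.94)]
keeper_bend [(
[... 858 characters left out ...]
_block []
tape_measure []
pliers []
chisel []
{'time': 1.65, 'q': array([-7.45446164e+01,  4.98043266e+00,  1.00786003e+01,  9.51000971e+01,
       -3.99897068e-04,  9.00024223e+01]), 'qd': array([-0.00171875,  0.06853913,  0.03106071,  0.08407218,  0.04365154,
        0.16865202]), 'joint_efforts': array([ 2.00359573e-04, -5.20093775e+01,  4.64856756e+01,  1.77360176e-03,
        8.76447416e-06,  1.35016787e-06]), 'ee_pos': array([ 0.14656547, -0.53010809,  0.23127289]), 'tcp_rot': array([-1.79998071e+02,  3.99978638e-04,  1.54529614e+01]), 'wrist_force': array([ 0.10024589, -0.66122262,  0.08644872]), 'torque': array([-0.04717156,  0.0046982 , -0.03491081]), 'opening': 0.08566948292820104}
```

```bash
python3 - <<'E'
import cv2
a=cv2.imread("pics/top0.png"); cv2.imwrite("pics/top0b.png",cv2.resize(a[105:260,120:390],None,fx=2.96,fy=2.96,interpolation=cv2.INTER_CUBIC))
a=cv2.imread("pics/scene0.png"); cv2.imwrite("pics/scene0b.png",cv2.resize(a[160:300,120:360],None,fx=3.3,fy=3.3,interpolation=cv2.INTER_CUBIC))
E
```

```text
(no output)
```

View pics/top0b.png

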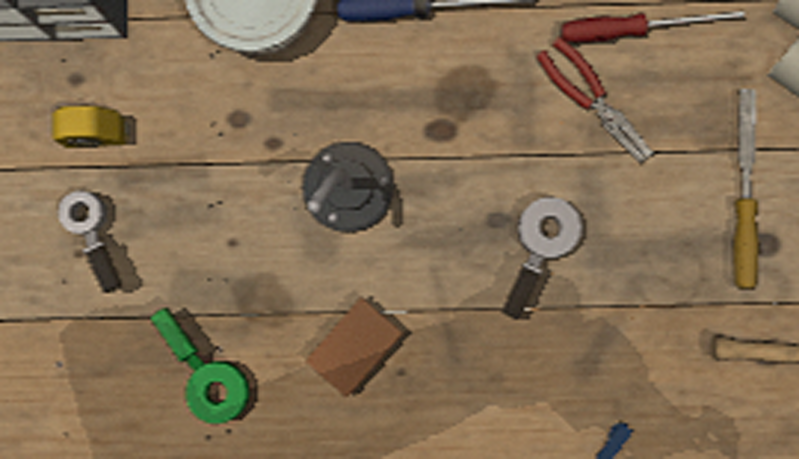

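View pics/scene0b.png

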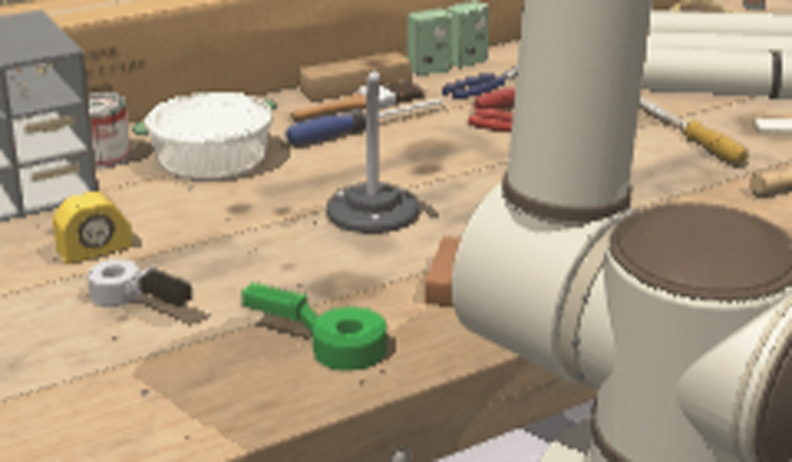

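View pics/top0.png

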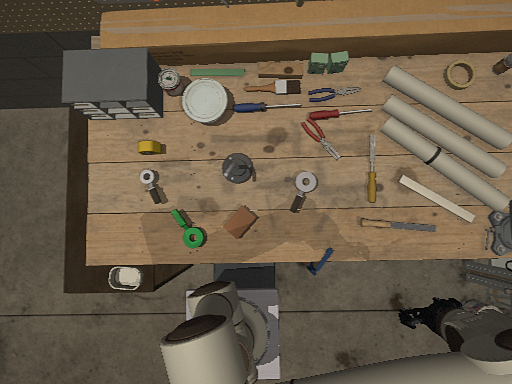

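```bash
cat > h.py <<'E'
import numpy as np, cv2, pickle
from scipy.spatial.transform import Rotation as R
def Rc(c): return R.from_euler('xyz',c["rotation"],degrees=True).as_matrix()
def proj(c,P):
    P=np.atleast_2d(P); v=(P-c["origin"])@Rc(c); K=np.array(c["intrinsics"])
    return np.c_[K[0,2]+K[0,0]*v[:,0]/-v[:,2], K[1,2]+K[1,1]*(-v[:,1])/-v[:,2]]
def ray(c,uv):
    K=np.array(c["intrinsics"]); uv=np.atleast_2d(uv)
    d=np.c_[(uv[:,0]-K[0,2])/K[0,0], -(uv[:,1]-K[1,2])/K[1,1], -np.ones(len(uv))]
    return d@Rc(c).T
def atz(c,uv,z):
    d=ray(c,uv); return c["origin"]+d*((z-c["origin"][2])/d[:,2])[:,None]
def rodpts(x,y,h,n=8):
    # returns bend-start..tip centre-line in world ; keeper heading h (rad)
    L=[]
    for s in np.linspace(0,1,n): L.append([0,0,.026+.06*s])
    for t in np.radians(np.linspace(0,45,n)): L.append([-.13*(1-np.cos(t)),0,.086+.13*np.sin(t)])
    L.append([-.13*(1-np.cos(np.pi/4))-.02*np.sin(np.pi/4),0,.086+.13*np.sin(np.pi/4)+.02*np.cos(np.pi/4)])
    L=np.array(L); Rz=R.from_euler('z',h).as_matrix()
    return L@Rz.T+[x,y,0]
E
python3 - <<'E'
from h import *
d=pickle.load(open("c0.pkl","rb")); t=d["top"]; s=d["scene"]
f=lambda u,v:(120+u/2.96,105+v/2.96); g=lambda u,v:(120+u/3.3,160+v/3.3)
print("foot",atz(t,f(348,187),.014))
print("foot scene",atz(s,g(373,207),.014))
print("tip top",atz(t,f(317,205),.192), "scene",atz(s,g(374,75),.192))
print("large",atz(t,f(550,227),.028),atz(t,f(520,302),.044))
print("small",atz(t,f(80,212),.028),atz(t,f(107,275),.044), 'scene',atz(s,g(113,270),.028),atz(s,g(165,286),.044))
for n,p in dict(green=(216,392),green_h=(175,335),block=(358,346),tape=(85,125),pl=(595,100),ch=(747,190)).items(): print(n,atz(t,f(*p),.03))
E
```

```text
foot [[ 0.57068136 -0.03003027  0.014     ]]
foot scene [[ 0.56175629 -0.02159404  0.014     ]]
tip top [[ 0.52608901 -0.00951429  0.192     ]] scene [[ 0.53433475 -0.01010972  0.192     ]]
large [[ 0.51527044 -0.26728694  0.028     ]] [[ 0.42768057 -0.22773728  0.044     ]]
small [[0.54654789 0.28893326 0.028     ]] [[0.46959258 0.25128082 0.044     ]] scene [[0.55118701 0.29068252 0.028     ]] [[0.46761857 0.26382578 0.044     ]]
green [[0.33125807 0.12687873 0.03      ]]
green_h [[0.39834196 0.17483272 0.03      ]]
block [[ 0.38111268 -0.03952686  0.03      ]]
tape [[0.65115536 0.28306559 0.03      ]]
pl [[ 0.66483638 -0.32542299  0.03      ]]
ch [[ 0.55302369 -0.49766646  0.03      ]]
```

{"op": "apply_moves", "data": {
  "targets": [4, 5, 3.5, 0, 0, 7, 1, 4, 5, 3.5, 0, 0, 7, 1, 4, 5, 3.5, 0, 0, 7, 1, 4, 5, 3.5, 0, 0, 7, 1, 4, 5, 3.5, 0, 0, 7, 1],
  "newtons": 100
}}

```text
time: 2.15
ee_pos: [0.2682, -0.3779, 0.3392]
tcp_rot: [179.8, 0.1, 57.9]
wrist_force: [0.2, -0.4, -0.4]
opening: 0.0852
```

```bash
python3 - <<'E'
from workcell import bot
o=bot.get_obs()
for k in ["time","q","ee_pos","tcp_rot"]: print(k,o[k])
E
```

```text
time 2.15
q [-5.46502179e+01 -3.09379114e+00  1.42381960e+01  1.07124287e+02
  3.18673940e-02  6.74223116e+01]
ee_pos [ 0.26822105 -0.37785113  0.33920604]
tcp_rot [1.79795983e+02 5.03184281e-02 5.79274387e+01]
```

{"op": "apply_moves", "data": {
  "targets": [5, 6, 1, 0, 0, 6, 1, 5, 6, 1, 0, 0, 6, 1, 5, 6, 1, 0, 0, 6, 1, 5, 6, 1, 0, 0, 6, 1, 5, 6, 1, 0, 0, 6, 1]
}}

```text
time: 2.65
ee_pos: [0.4179, -0.1978, 0.3668]
tcp_rot: [180.0, 0.0, 93.8]
wrist_force: [0.4, -0.8, 0.6]
opening: 0.0857
```

{"op": "apply_moves", "data": {
  "targets": [2.5, 5, 0, 0, 0, 3, 1, 2.5, 5, 0, 0, 0, 3, 1, 2.5, 5, 0, 0, 0, 3, 1, 2.5, 5, 0, 0, 0, 3, 1, 2.5, 5, 0, 0, 0, 3, 1]
}}

```text
time: 3.15
ee_pos: [0.4925, -0.0479, 0.3657]
tcp_rot: [-180.0, -0.0, 111.7]
wrist_force: [0.5, -1.0, -1.2]
opening: 0.0857
```

```bash
cat > look.py <<'E'
import sys
from workcell import bot, camera
from h import *
tag=sys.argv[1]; d={}
for n in sys.argv[2:]:
    c=camera(n); d[n]=c; cv2.imwrite(f"pics/{n}{tag}.png",c["img"][:,:,::-1])
pickle.dump(d,open(f"c{tag}.pkl","wb"))
o=bot.get_obs()
for k in ["time","q","ee_pos","tcp_rot","wrist_force","opening"]: print(k,np.round(o[k],4))
E
python3 look.py 1 wrist
```

```text
time 3.2
q [-5.703200e+00  2.922300e+00  2.345120e+01  1.105649e+02 -6.400000e-03
  6.269730e+01]
ee_pos [ 0.4919 -0.0492  0.366 ]
tcp_rot [-1.799650e+02 -1.090000e-02  1.115996e+02]
wrist_force [-0.1782 -0.6987  0.1006]
opening 0.085
```

View pics/wrist1.png

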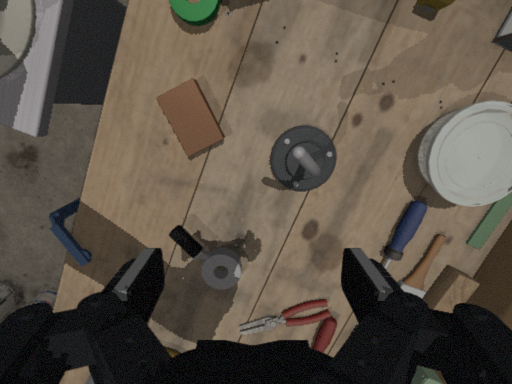

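```bash
python3 - <<'E'
import cv2
a=cv2.imread("pics/wrist1.png"); cv2.imwrite("pics/w1k.png",cv2.resize(a[110:210,250:360],None,fx=5,fy=5,interpolation=cv2.INTER_CUBIC))
cv2.imwrite("pics/w1l.png",cv2.resize(a[215:305,160:260],None,fx=5,fy=5,interpolation=cv2.INTER_CUBIC))
E
```

```text
(no output)
```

View pics/w1k.png

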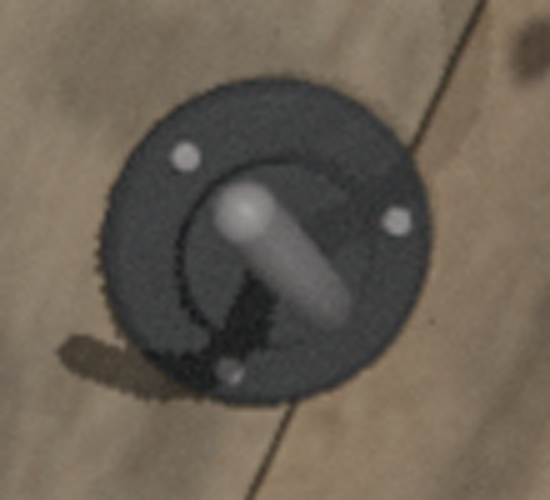

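View pics/w1l.png

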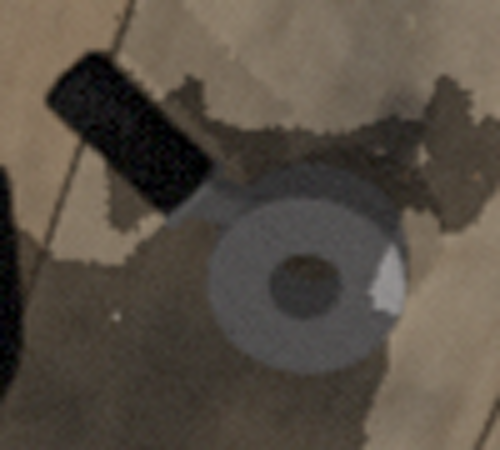

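```bash
python3 - <<'E'
from h import *
c=pickle.load(open("c1.pkl","rb"))["wrist"]; print(c["origin"],c["rotation"])
f=lambda u,v:(250+(u-2)/5,110+(v-2)/5); l=lambda u,v:(160+(u-2)/5,215+(v-2)/5)
K=atz(c,f(267,241),.010)[0]; T=atz(c,f(248,213),.192)[0]
print("keeper",K,"tip",T,T-K,np.linalg.norm((T-K)[:2]),np.degrees(np.arctan2(*-(T-K)[1::-1])))
# predicted with scene/top
for h in (-24,-20,-28):
  P=rodpts(K[0],K[1],np.radians(h)); d=pickle.load(open("c0.pkl","rb"))
  for n in("top","scene"): print(h,n,proj(d[n],[P[0],P[7],P[-1]]).round(1).tolist())
print("ring",atz(c,l(306,286),.028),"bore", atz(c,l(309,284),.028))
print("handle end corners",atz(c,[l(98,50),l(46,100)],.044), "near", atz(c,[l(215,165),l(168,217)],.044))
E
```

```text
[0.46611971 0.01938259 0.50848568] [-1.66086000e+01  1.76388862e-03  2.16488921e+01]
keeper [ 0.57456546 -0.02595366  0.01      ] tip [ 0.52883771 -0.0054954   0.192     ] [-0.04572775  0.02045826  0.182     ] 0.05009558632253906 -24.10339599111105
-24 top [[236.2, 166.6], [234.9, 163.9], [225.5, 174.0]]
-24 scene [[232.4, 218.4], [232.2, 204.4], [233.0, 183.7]]
-20 top [[236.2, 166.6], [234.9, 163.9], [226.6, 174.5]]
-20 scene [[232.4, 218.4], [232.2, 204.4], [234.0, 183.6]]
-28 top [[236.2, 166.6], [234.9, 163.9], [224.4, 173.5]]
-28 scene [[232.4, 218.4], [232.2, 204.4], [232.0, 183.7]]
ring [[ 0.51867446 -0.26588009  0.028     ]] bore [[ 0.51939755 -0.26472404  0.028     ]]
handle end corners [[ 0.42321227 -0.19915539  0.044     ]
 [ 0.41255826 -0.22262629  0.044     ]] near [[ 0.47263919 -0.2243906   0.044     ]
 [ 0.46407319 -0.24878423  0.044     ]]
```

{"op": "apply_moves", "data": {
  "targets": [-1.2, -6, -5, 0, 0, 6.8, 1, -1.2, -6, -5, 0, 0, 6.8, 1, -1.2, -6, -5, 0, 0, 6.8, 1, -1.2, -6, -5, 0, 0, 6.8, 1, -1.2, -6, -5, 0, 0, 6.8, 1]
}}

```text
time: 3.7
ee_pos: [0.4539, -0.2327, 0.2152]
tcp_rot: [-180.0, 0.0, 152.5]
wrist_force: [0.6, -0.2, 0.0]
opening: 0.0854
```

{"op": "apply_moves", "data": {
  "targets": [0, 0, 0, 0, 0, 0, 1, 0, 0, 0, 0, 0, 0, 1]
}}

```text
time: 3.9
ee_pos: [0.4543, -0.2314, 0.2162]
tcp_rot: [180.0, -0.0, 152.0]
wrist_force: [0.3, 0.1, 0.1]
opening: 0.0852
```

```bash
python3 look.py 2 wrist
```

```text
time 3.95
q [-2.68893e+01 -8.03200e-01  2.54460e+00  9.33082e+01  5.20000e-03
  1.06060e+00]
ee_pos [ 0.4551 -0.2307  0.2171]
tcp_rot [1.799941e+02 3.950000e-02 1.520502e+02]
wrist_force [ 0.5242  0.2295 -0.8018]
opening 0.0851
```

View pics/wrist2.png

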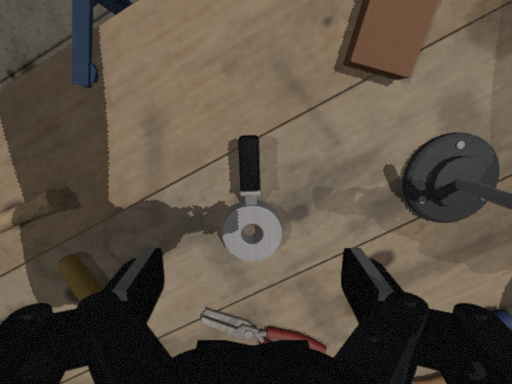

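```bash
python3 - <<'E'
from h import *
c=pickle.load(open("c2.pkl","rb"))["wrist"]; print(c["origin"],c["rotation"])
a=cv2.imread("pics/wrist2.png"); cv2.imwrite("pics/w2l.png",cv2.resize(a[125:270,190:310],None,fx=4,fy=4,interpolation=cv2.INTER_CUBIC))
E
```

```text
[ 0.39055617 -0.19762767  0.35896912] [-1.66167457e+01 -2.38478842e-02  6.19568278e+01]
```

View pics/w2l.png

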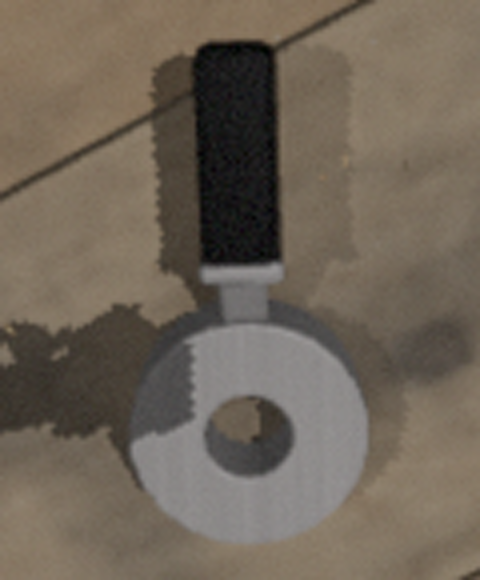

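```bash
python3 - <<'E'
from h import *
c=pickle.load(open("c2.pkl","rb"))["wrist"]
l=lambda u,v:(190+(u-1.5)/4,125+(v-1.5)/4)
B=atz(c,l(249.5,434),.028)[0]; E=atz(c,l(235,42),.044)[0]; N=atz(c,l(242,266),.044)[0]
print(B,E,N)
for p,q in((E,B),(E,N)): v=p-q; print(np.linalg.norm(v[:2]),np.degrees(np.arctan2(v[1],v[0])))
print('diam',np.linalg.norm(np.diff(atz(c,[l(131,432),l(368,432)],.028),axis=0)), 'w',np.linalg.norm(np.diff(atz(c,[l(200,200),l(279,200)],.044),axis=0)))
v=(E-B)[:2]/np.linalg.norm((E-B)[:2]); print("grasp72",B[:2]+.072*v)
E
```

```text
[ 0.51788249 -0.26565225  0.028     ] [ 0.41396644 -0.21446842  0.044     ] [ 0.46736224 -0.24101519  0.044     ]
0.11583752213653908 153.7774580104236
0.05963088677483415 153.5648330107102
diam 0.07019585188744454 w 0.021019343533619873
grasp72 [ 0.4532924  -0.23383842]
```

{"op": "apply_moves", "data": {
  "targets": [-0.09, -0.13, -1.5, 0, 0, 0.25, 1, -0.09, -0.13, -3, 0, 0, 0.25, 1, -0.09, -0.13, -4.5, 0, 0, 0.25, 1, -0.09, -0.13, -5.8, 0, 0, 0.25, 1, -0.09, -0.13, -6.7, 0, 0, 0.25, 1]
}}

```text
time: 4.45
ee_pos: [0.4529, -0.2331, 0.0141]
tcp_rot: [180.0, -0.0, 153.7]
wrist_force: [0.2, 0.2, 0.4]
opening: 0.0852
```

{"op": "apply_moves", "data": {
  "targets": [0, 0, 0, 0, 0, 0, 1, 0, 0, 0, 0, 0, 0, 1, 0, 0, 0, 0, 0, 0, 0, 0, 0, 0, 0, 0, 0, 0, 0, 0, 0, 0, 0, 0, 0],
  "newtons": 100
}}

```text
time: 4.95
ee_pos: [0.4537, -0.2343, 0.0167]
tcp_rot: [-180.0, 0.1, 153.8]
wrist_force: [-0.4, -0.8, -0.5]
opening: 0.0441
```

{"op": "apply_moves", "data": {
  "targets": [0, 0, 0, 0, 0, 0, 0, 0, 0, 0, 0, 0, 0, 0, 0, 0, 0, 0, 0, 0, 0]
}}

```text
time: 5.25
ee_pos: [0.4531, -0.2341, 0.016]
tcp_rot: [180.0, 0.0, 153.8]
wrist_force: [-1.6, 0.8, 5.7]
opening: 0.0202
```

{"op": "apply_moves", "data": {
  "targets": [0, 0, 0, 0, 0, 0, 0, 0, 0, 0, 0, 0, 0, 0, 0, 0, 0.3, 0, 0, 0, 0, 0, 0, 0.8, 0, 0, 0, 0, 0, 0, 1.6, 0, 0, 0, 0]
}}

```text
time: 5.75
ee_pos: [0.4521, -0.2336, 0.0635]
tcp_rot: [180.0, -0.1, 153.8]
wrist_force: [-0.6, 1.1, -1.6]
opening: 0.0206
```

{"op": "apply_moves", "data": {
  "targets": [0, 0, 1, 0, 0, 0, 0, 0, 0, 2, 0, 0, 0, 0, 0, 0, 3.5, 0, 0, 0, 0, 0, 0, 5, 0, 0, 0, 0, 0, 0, 6, 0, 0, 0, 0]
}}

```text
time: 6.25
ee_pos: [0.453, -0.234, 0.2478]
tcp_rot: [-180.0, 0.2, 153.8]
wrist_force: [0.8, -0.2, -1.7]
opening: 0.0206
```

{"op": "apply_moves", "data": {
  "targets": [0, 0, 0, 0, 0, 0, 0, 0, 0, 0, 0, 0, 0, 0]
}}

```text
time: 6.45
ee_pos: [0.4531, -0.2341, 0.244]
tcp_rot: [-180.0, 0.1, 153.8]
wrist_force: [-0.5, -0.4, -2.6]
opening: 0.0203
```

```bash
python3 look.py 3 wrist
```

```text
time 6.5
q [-2.73254e+01 -2.72500e-01  5.93830e+00  9.62521e+01 -1.40000e-03
 -1.07990e+00]
ee_pos [ 0.4527 -0.2339  0.2428]
tcp_rot [-1.799994e+02 -4.130000e-02  1.537545e+02]
wrist_force [ 0.7951 -1.2142 -1.6559]
opening 0.0205
```

View pics/wrist3.png

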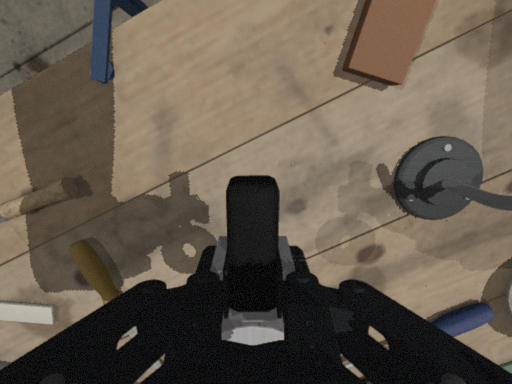

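```bash
python3 - <<'E'
from h import *
c=pickle.load(open("c3.pkl","rb"))["wrist"]
T=np.array([.4528,-.234,.243]); a=np.radians(153.75); u=np.array([np.cos(a),np.sin(a),0]); w=np.array([-np.sin(a),np.cos(a),0]); z=np.array([0,0,1])
for x in(.044,-.02):
  for y in(-.011,.011):
    for h in(.009,.029): print(x,y,h,proj(c,T+x*u+y*w+h*z).round(1))
E
```

```text
0.044 -0.011 0.009 [[276.8 170.3]]
0.044 -0.011 0.029 [[280.8 180.8]]
0.044 0.011 0.009 [[228.3 170.3]]
0.044 0.011 0.029 [[224.4 180.8]]
-0.02 -0.011 0.009 [[273.9 292.5]]
-0.02 -0.011 0.029 [[277.  318.8]]
-0.02 0.011 0.009 [[231.2 292.5]]
-0.02 0.011 0.029 [[228.2 318.8]]
```

```bash
python3 - <<'E'
import cv2
a=cv2.imread("pics/wrist3.png"); cv2.imwrite("pics/w3l.png",cv2.resize(a[165:355,200:310],None,fx=3,fy=3,interpolation=cv2.INTER_CUBIC))
E
```

```text
(no output)
```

View pics/w3l.png

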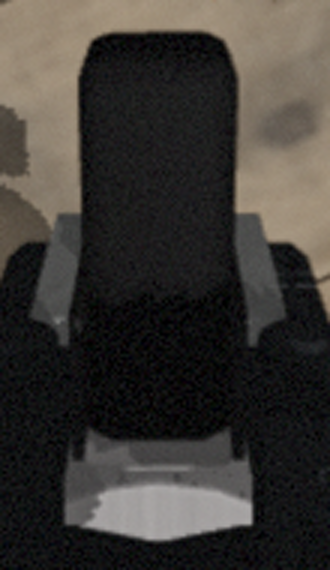

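```bash
python3 look.py 4 scene; python3 - <<'E'
import cv2
a=cv2.imread("pics/scene4.png"); cv2.imwrite("pics/s4.png",cv2.resize(a,(800,600)))
E
```

```text
time 6.55
q [-2.73260e+01 -2.53900e-01  5.88130e+00  9.62452e+01 -2.00000e-04
 -1.08340e+00]
ee_pos [ 0.4525 -0.2338  0.2421]
tcp_rot [ 1.799981e+02 -1.100000e-01  1.537574e+02]
wrist_force [-0.465   1.0894 -2.6293]
opening 0.0204
```

View pics/s4.png

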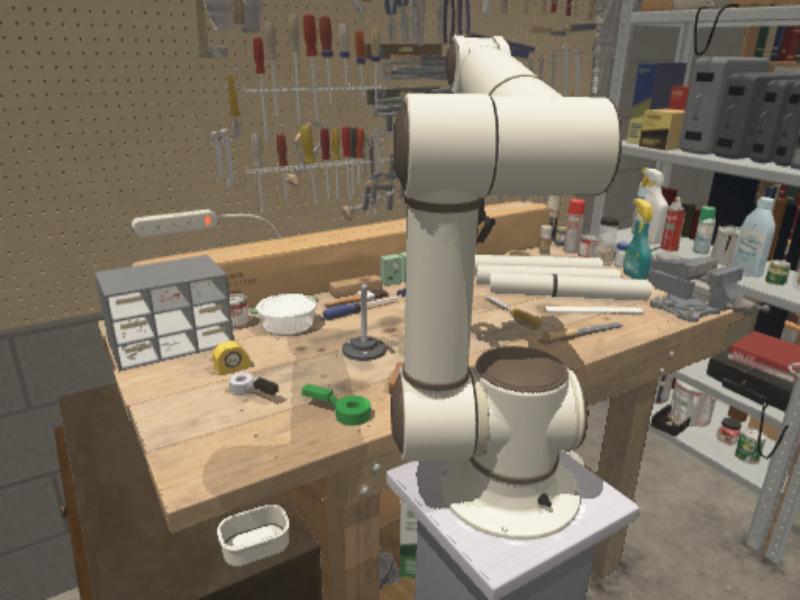

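{"op": "apply_moves", "data": {
  "targets": [0, 0.5, 3, 0, 0, 7, 0, 0, 0.5, 3, 0, 0, 7, 0, 0, 0.5, 3, 0, 0, 7, 0, 0, 0.5, 3, 0, 0, 7, 0, 0, 0.5, 3, 0, 0, 7, 0]
}}

```text
time: 7.05
ee_pos: [0.4527, -0.2189, 0.3321]
tcp_rot: [179.9, -0.1, -163.9]
wrist_force: [0.1, -0.7, -1.5]
opening: 0.0209
```

{"op": "apply_moves", "data": {
  "targets": [0, 2, 0, 0, 0, 7, 0, 0, 2, 0, 0, 0, 7, 0, 0, 2, 0, 0, 0, 7, 0, 0, 2, 0, 0, 0, 7, 0, 0, 2, 0, 0, 0, 7, 0]
}}

```text
time: 7.55
ee_pos: [0.4526, -0.1587, 0.3319]
tcp_rot: [179.9, -0.0, -121.9]
wrist_force: [1.0, 0.5, -2.2]
opening: 0.0206
```

{"op": "apply_moves", "data": {
  "targets": [0, 2, 0, 0, 0, 7, 0, 0, 2, 0, 0, 0, 7, 0, 0, 2, 0, 0, 0, 7, 0, 0, 2, 0, 0, 0, 7, 0, 0, 2, 0, 0, 0, 7, 0]
}}

```text
time: 8.05
ee_pos: [0.4526, -0.0988, 0.3319]
tcp_rot: [179.9, 0.0, -79.9]
wrist_force: [-0.2, -0.1, -0.9]
opening: 0.0204
```

{"op": "apply_moves", "data": {
  "targets": [0, 2, 0, 0, 0, 7, 0, 0, 2, 0, 0, 0, 7, 0, 0, 2, 0, 0, 0, 7, 0, 0, 2, 0, 0, 0, 7, 0, 0, 2, 0, 0, 0, 7, 0]
}}

```text
time: 8.55
ee_pos: [0.4526, -0.0388, 0.3319]
tcp_rot: [179.9, 0.1, -37.9]
wrist_force: [0.1, -0.3, -0.9]
opening: 0.0205
```

{"op": "apply_moves", "data": {
  "targets": [0, 1.4, 0, 0, 0, 2.37, 0, 0, 1.4, 0, 0, 0, 2.37, 0, 0, 1.4, 0, 0, 0, 2.37, 0]
}}

```text
time: 8.85
ee_pos: [0.4526, 0.0037, 0.3321]
tcp_rot: [179.9, 0.1, -23.8]
wrist_force: [0.6, -0.4, -1.3]
opening: 0.0207
```

```bash
python3 look.py 5 top
```

```text
time 8.9
q [ 4.064000e-01 -4.565600e+00  1.203220e+01  1.066979e+02 -1.250000e-02
 -1.554873e+02]
ee_pos [0.4527 0.0031 0.3323]
tcp_rot [ 1.799471e+02  8.590000e-02 -2.410640e+01]
wrist_force [-0.0763  0.3681 -0.9887]
opening 0.0203
```

{"op": "apply_moves", "data": {
  "targets": [0.4, 0, 0, -0.6, -1.35, 0, 0, 0.8, 0, 0, -1.2, -2.7, 0, 0, 1.2, 0, -0.2, -1.8, -4.05, 0, 0, 1.5, 0, -0.4, -2.4, -5.4, 0, 0, 1.8, 0, -0.6, -3.05, -6.85, 0, 0]
}}

```text
time: 9.4
ee_pos: [0.5069, 0.0022, 0.3153]
tcp_rot: [-179.7, -43.3, -24.5]
wrist_force: [0.1, 0.0, -1.9]
opening: 0.0204
```

{"op": "apply_moves", "data": {
  "targets": [0, 0, 0, 0, 0, 0, 0, 0, 0, 0, 0, 0, 0, 0]
}}

```text
time: 9.6
ee_pos: [0.506, 0.0029, 0.3153]
tcp_rot: [-179.9, -42.8, -24.1]
wrist_force: [0.2, -0.2, -0.8]
opening: 0.0208
```

```bash
python3 look.py 6 wrist top scene; python3 - <<'E'
import cv2
a=cv2.imread("pics/scene6.png"); cv2.imwrite("pics/s6.png",cv2.resize(a[80:300,130:420],None,fx=2.7,fy=2.7,interpolation=cv2.INTER_CUBIC))
a=cv2.imread("pics/top6.png"); cv2.imwrite("pics/t6.png",cv2.resize(a[105:300,150:350],None,fx=3,fy=3,interpolation=cv2.INTER_CUBIC))
E
```

```text
time 9.75
q [  13.8672  -35.7697  -23.8928   65.5056  -24.7073 -150.1966]
ee_pos [0.508  0.0027 0.3183]
tcp_rot [-179.7884  -42.9889  -24.25  ]
wrist_force [ 0.7383  0.0925 -0.8726]
opening 0.0204
```

View pics/s6.png

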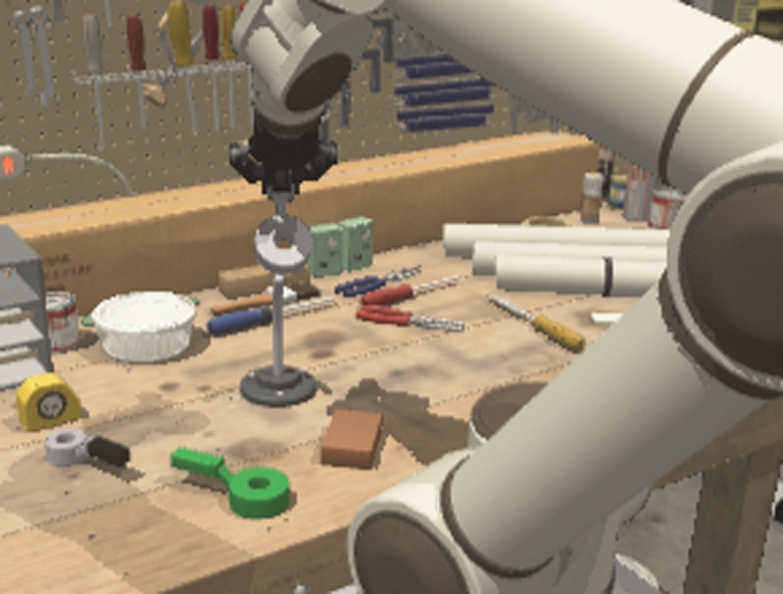

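View pics/t6.png

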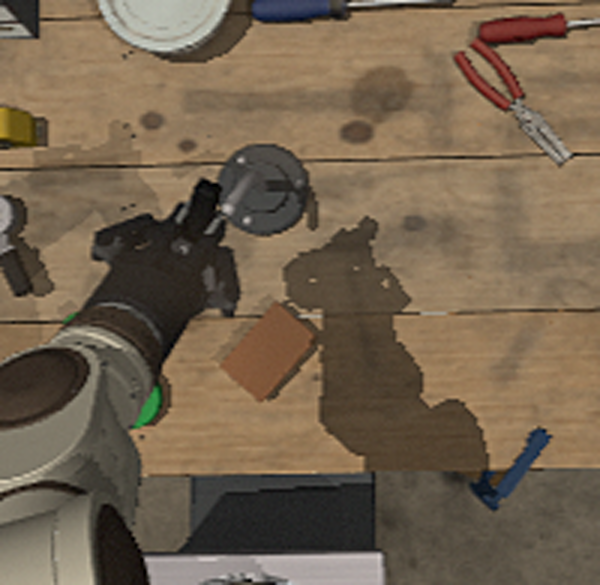

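View pics/wrist6.png

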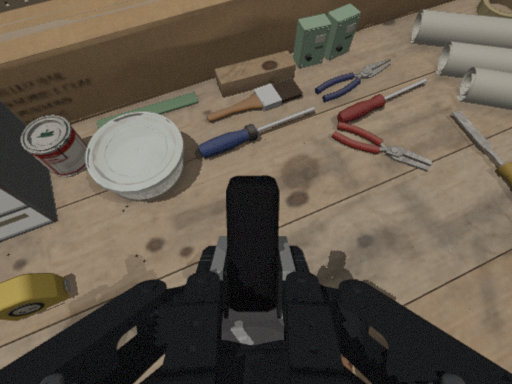

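```bash
python3 - <<'E'
from h import *
d=pickle.load(open("c6.pkl","rb"))
T=np.array([.507,.003,.316]); Rm=R.from_euler('xyz',[180,-43,-24.1],degrees=True).as_matrix()
xh=Rm[:,0]; zb=-Rm[:,2]; print(xh,zb)
O=T-.072*xh-.015*zb
for n in("scene","top"):
  print(n,"O",proj(d[n],O),"mid",proj(d[n],O+.014*zb),"top",proj(d[n],O+.028*zb), "rim",proj(d[n],[O-.036*xh,O+.036*Rm[:,1],O-.036*Rm[:,1]]).tolist())
K=np.array([.574,-.0265,0]); P=rodpts(K[0],K[1],np.radians(-24)); print("tip",P[-1], proj(d["scene"],P[-1]),proj(d["top"],P[-1]))
a=d["scene"]["img"][:,:,::-1]; cv2.imwrite("pics/s6z.png",cv2.resize(a[140:230,200:280],None,fx=7,fy=7,interpolation=cv2.INTER_CUBIC))
a=d["top"]["img"][:,:,::-1]; cv2.imwrite("pics/t6z.png",cv2.resize(a[145:195,205:265],None,fx=10,fy=10,interpolation=cv2.INTER_CUBIC))
E
```

```text
[ 0.66760465 -0.29863399  0.68199836] [-0.62255141  0.2784807   0.7313537 ]
scene O [[234.59450674 173.04455678]] mid [[234.79998571 171.14956607]] top [[235.00958443 169.21658187]] rim [[235.30918375526926, 182.6767269423328], [245.21023006272026, 172.6835717561055], [223.89952045658595, 173.40823713043258]]
top O [[214.6635001  191.84925664]] mid [[212.82176847 194.69528881]] top [[210.93820061 197.60597061]] rim [[212.17542335037865, 200.8938002807323], [226.32699625336386, 196.7742484792551], [203.05440373542308, 186.94723549661822]]
tip [ 0.52629625 -0.00526092  0.19206602] [[233.21956571 183.6759484 ]] [[225.68880366 174.22023048]]
```

View pics/s6z.png

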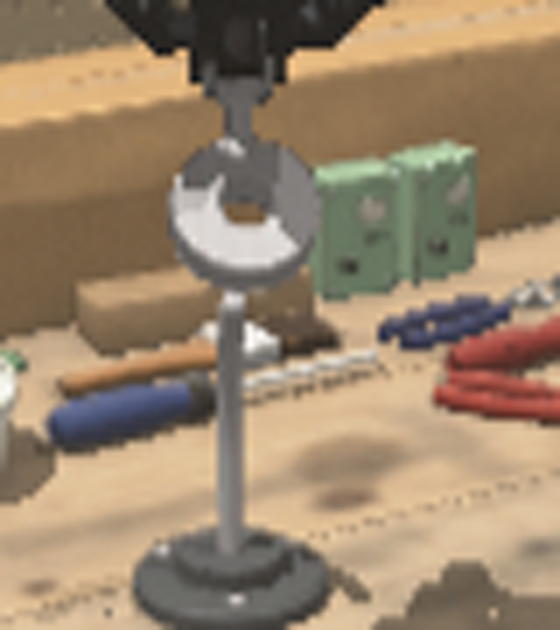

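View pics/t6z.png

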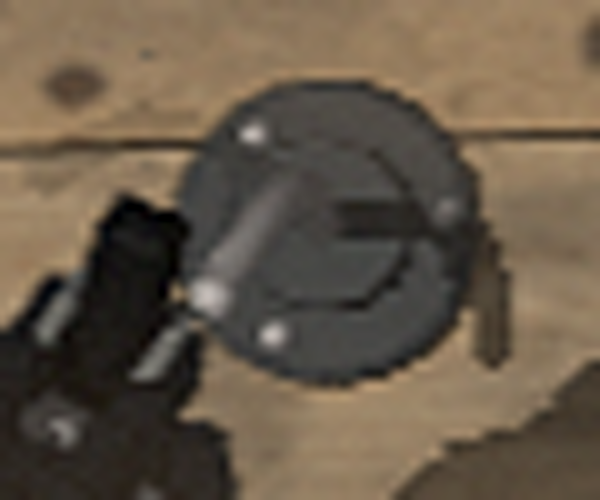

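```bash
cat > ov.py <<'E'
from h import *
def ringpts(O,Rm,ro,ri,n=60):
    # Rm columns: tool x(handle), y, z ; zb=-z
    xh=Rm[:,0]; yy=Rm[:,1]; zb=-Rm[:,2]; a=np.linspace(0,2*np.pi,n)
    out=[]
    for r,z in((ro,0),(ro,.028),(ri,.028),(ri,0)):
        out.append(O+z*zb+r*(np.cos(a)[:,None]*xh+np.sin(a)[:,None]*yy))
    return out
def overlay(c,box,f,curves,fn):
    x0,y0,x1,y1=box; a=c["img"][y0:y1,x0:x1,::-1]
    a=cv2.resize(a,None,fx=f,fy=f,interpolation=cv2.INTER_CUBIC)
    cols=[(0,0,255),(0,255,0),(255,0,0),(0,255,255),(255,0,255)]
    for i,P in enumerate(curves):
        q=((proj(c,P)-[x0,y0]+.5)*f).astype(int)
        cv2.polylines(a,[q],False,cols[i%5],1)
    cv2.imwrite(fn,a)
def circ(x,y,z,r,n=60):
    a=np.linspace(0,2*np.pi,n); return np.c_[x+r*np.cos(a),y+r*np.sin(a),z+0*a]
def keep(x,y,h):
    P=rodpts(x,y,h); return [circ(x,y,0.,.055),circ(x,y,.014,.055),circ(x,y,.026,.03),P]
E
python3 - <<'E'
from ov import *
d=pickle.load(open("c6.pkl","rb"))
T=np.array([.507,.003,.316]); Rm=R.from_euler('xyz',[180,-43,-24.1],degrees=True).as_matrix()
O=T-.072*Rm[:,0]+.015*Rm[:,2]
k=keep(.574,-.0265,np.radians(-24))
overlay(d["scene"],(200,140,280,230),7,k+ringpts(O,Rm,.036,.013),"pics/ov_s6.png")
overlay(d["top"],(205,145,265,195),10,k,"pics/ov_t6.png")
c=pickle.load(open("c1.pkl","rb"))["wrist"]
overlay(c,(250,110,360,210),5,k,"pics/ov_w1.png")
c=pickle.load(open("c2.pkl","rb"))["wrist"]
overlay(c,(390,120,512,230),5,k,"pics/ov_w2.png")
a=[cv2.imread(f"pics/ov_{n}.png") for n in("s6","t6","w1","w2")]
def fit(i): 
    o=np.zeros((300,400,3),np.uint8); s=min(400/i.shape[1],300/i.shape[0]); j=cv2.resize(i,None,fx=s,fy=s,interpolation=cv2.INTER_AREA); o[:j.shape[0],:j.shape[1]]=j; return o
a=[fit(i) for i in a]
cv2.imwrite("pics/ov.png",np.vstack([np.hstack(a[:2]),np.hstack(a[2:])]))
E
```

```text
(no output)
```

View pics/ov.png

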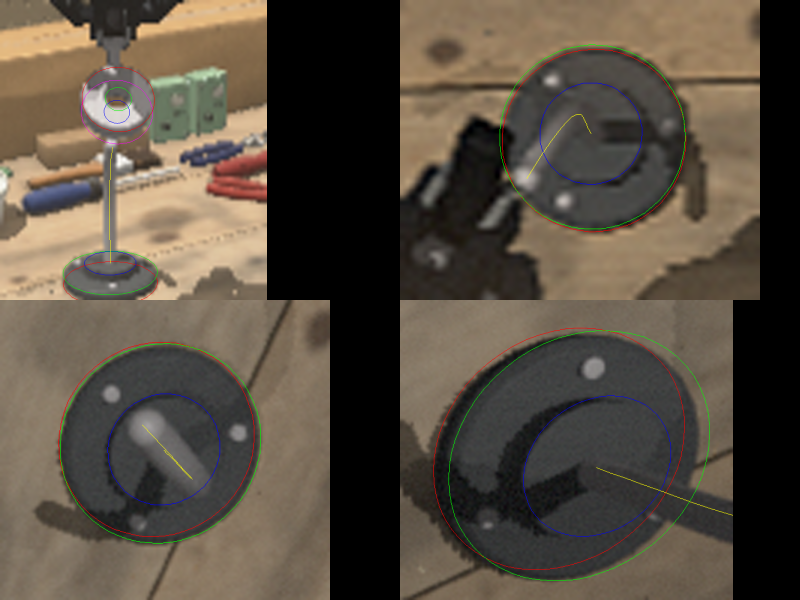

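View pics/ov_s6.png

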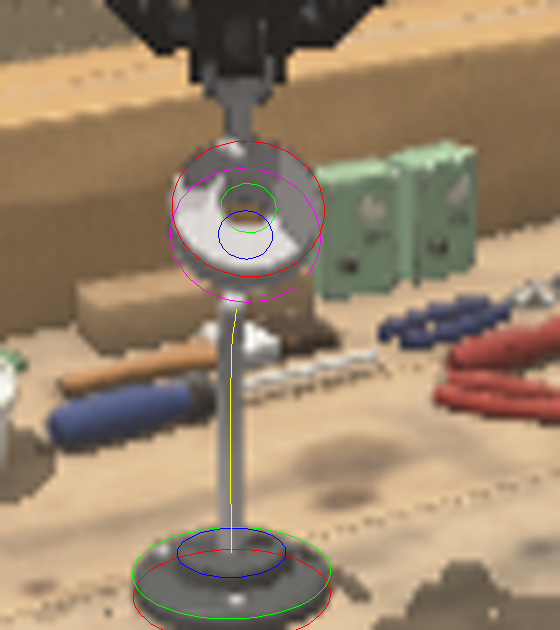

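```bash
python3 - <<'E'
from ov import *
from scipy.spatial.transform import Rotation as R
c=pickle.load(open("c6.pkl","rb"))["wrist"]
T=np.array([.507,.003,.316]); Rm=R.from_euler('xyz',[180,-43,-24.1],degrees=True).as_matrix()
# camera in tool frame, from c6, and c2/c0
def ct(c,T,rot):
    Rm=R.from_euler('xyz',rot,degrees=True).as_matrix(); return Rm.T@(c["origin"]-T), R.from_matrix(Rm.T@Rc(c)).as_euler('xyz',degrees=True)
print(ct(c,T,[180,-43,-24.1]))
print(ct(pickle.load(open("c3.pkl","rb"))["wrist"],np.array([.4527,-.2339,.2428]),[180,0,153.75]))
print(ct(pickle.load(open("c0.pkl","rb"))["wrist"],np.array([.14656,-.5301,.23127]),[180,0,15.453]))
c=pickle.load(open("c3.pkl","rb"))["wrist"]; T=np.array([.4530,-.2340,.243])
Rm=R.from_euler('xyz',[180,0,153.75],degrees=True).as_matrix()
def box(sag):
    S=Rm@R.from_euler('y',sag,degrees=True).as_matrix(); G=T-.019*Rm[:,2]; xh,y,zb=S[:,0],S[:,1],-S[:,2]
    p=lambda x,yy,z: G+(x-.072)*xh+yy*y+(z-.034)*zb
    out=[]
    for z in(.044,.024): out.append(np.array([p(.056,-.011,z),p(.116,-.011,z),p(.116,.011,z),p(.056,.011,z),p(.056,-.011,z)]))
    O=p(0,0,0); return out+ringpts(O,S,.036,.013)[:2]
fr=[]
for s in(0,8,-8):
    overlay(c,(180,160,330,384),3,box(s),"pics/tmp.png"); fr.append(cv2.imread("pics/tmp.png")[:, 90:360])
cv2.imwrite("pics/ov_w3.png",cv2.resize(np.hstack(fr),None,fx=.88,fy=.88))
E
```

```text
(array([ 0.07277406,  0.0009502 , -0.14207048]), array([ 1.63190774e+02, -9.97733070e-02,  9.00652624e+01]))
(array([ 0.07206849, -0.00021908, -0.14387546]), array([1.63258287e+02, 2.01565367e-02, 9.00162184e+01]))
(array([ 0.07326096,  0.00055877, -0.14274045]), array([1.63393752e+02, 8.03034858e-04, 9.00170807e+01]))
```

View pics/ov_w3.png

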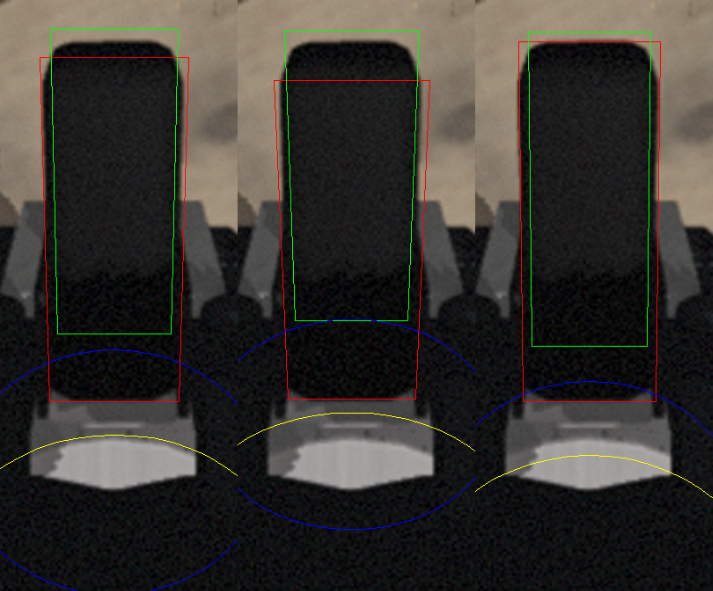

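```bash
cat > plan.py <<'E'
from h import *
K=np.array([.574,-.0265]); H=np.radians(-25); YAW=-24.
def C(s):
    if s<=.060: x,z,t=0,.026+s,0
    elif s<=.1621: t=(s-.06)/.13; x,z=-.13*(1-np.cos(t)),.086+.13*np.sin(t)
    else:
        t=np.pi/4; u=s-.1621; x,z=-.13*(1-np.cos(t))-u*np.sin(t),.086+.13*np.sin(t)+u*np.cos(t)
    return x,z,t
def pose(s,gx=.072,gz=.001,dt=0):
    # TCP = C + gx*xh + gz*zb
    x,z,t=C(s); t=t+np.radians(dt)
    X=x+gx*np.cos(t)-gz*np.sin(t); Z=z+gx*np.sin(t)+gz*np.cos(t)
    return np.array([K[0]+X*np.cos(H),K[1]+X*np.sin(H),Z]),np.degrees(t)
def rot(t): # tool orientation for tilt t deg
    return R.from_euler('xyz',[180,-t,YAW],degrees=True)
def plan(p0,t0,ss,**k):
    for s in ss:
        p,t=pose(s,**k); dr=(rot(t)*rot(t0).inv()).as_rotvec(degrees=True)/6
        print(f"s={s:.3f} t={t:.1f} tcp={p.round(4)} d={np.round((p-p0)/.03,2).tolist()} r={dr.round(2).tolist()}")
E
python3 - <<'E'
from plan import *
plan(np.array([.5073,.0031,.315]),42.95,[.240,.212,.208])
E
```

```text
s=0.240 t=45.0 tcp=[ 0.5351 -0.0083  0.2846] d=[0.93, -0.38, -1.01] r=[-0.14, -0.31, -0.0]
s=0.212 t=45.0 tcp=[ 0.553  -0.0167  0.2648] d=[1.52, -0.66, -1.67] r=[-0.14, -0.31, -0.0]
s=0.208 t=45.0 tcp=[ 0.5556 -0.0179  0.262 ] d=[1.61, -0.7, -1.77] r=[-0.14, -0.31, -0.0]
```

{"op": "apply_moves", "data": {
  "targets": [0.46, -0.2, -0.5, -0.14, -0.31, 0, 0, 0.93, -0.38, -1.01, -0.14, -0.31, 0, 0, 1.25, -0.52, -1.35, -0.14, -0.31, 0, 0, 1.52, -0.66, -1.67, -0.14, -0.31, 0, 0, 1.52, -0.66, -1.67, -0.14, -0.31, 0, 0]
}}

```text
time: 10.25
ee_pos: [0.5536, -0.0177, 0.2649]
tcp_rot: [180.0, -44.9, -24.1]
wrist_force: [0.5, -0.5, -1.6]
opening: 0.0204
```

```bash
python3 look.py 7 scene top; python3 - <<'E'
from ov import *
d=pickle.load(open("c7.pkl","rb"))
T=np.array([.553,-.0167,.2648]); Rm=R.from_euler('xyz',[180,-45,-24.],degrees=True).as_matrix()
O=T-.072*Rm[:,0]+.015*Rm[:,2]
k=keep(.574,-.0265,np.radians(-25))
overlay(d["scene"],(200,140,280,230),7,k+ringpts(O,Rm,.036,.013),"pics/ov_s7.png")
cv2.imwrite("pics/s7.png",cv2.resize(d["scene"]["img"][140:230,200:280,::-1],None,fx=7,fy=7,interpolation=cv2.INTER_CUBIC))
cv2.imwrite("pics/ss7.png",np.hstack([cv2.imread("pics/s7.png"),cv2.imread("pics/ov_s7.png")])[:440,130:990])
overlay(d["top"],(195,145,265,205),10,k+ringpts(O,Rm,.036,.013),"pics/ov_t7.png")
E
```

```text
time 10.35
q [   9.9746  -33.6177  -29.9412   54.0488  -23.3075 -154.4192]
ee_pos [ 0.5531 -0.0172  0.2664]
tcp_rot [-179.9581  -44.98    -24.1232]
wrist_force [-0.6335 -0.0616 -1.3631]
opening 0.0203
```

View pics/ss7.png

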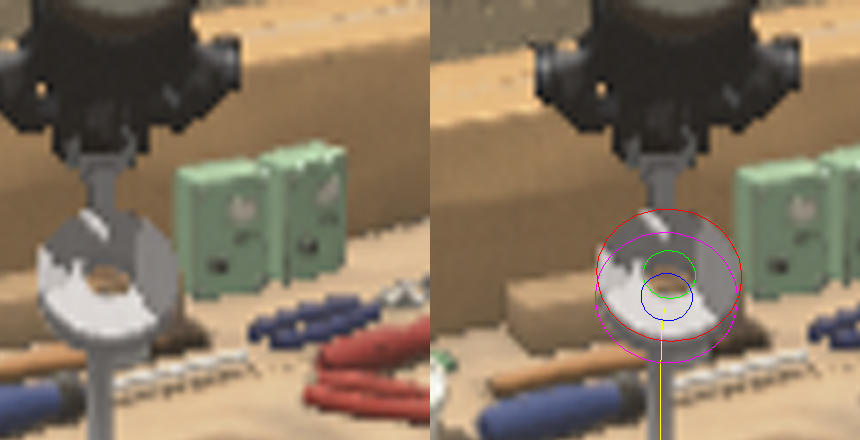

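View pics/ov_t7.png

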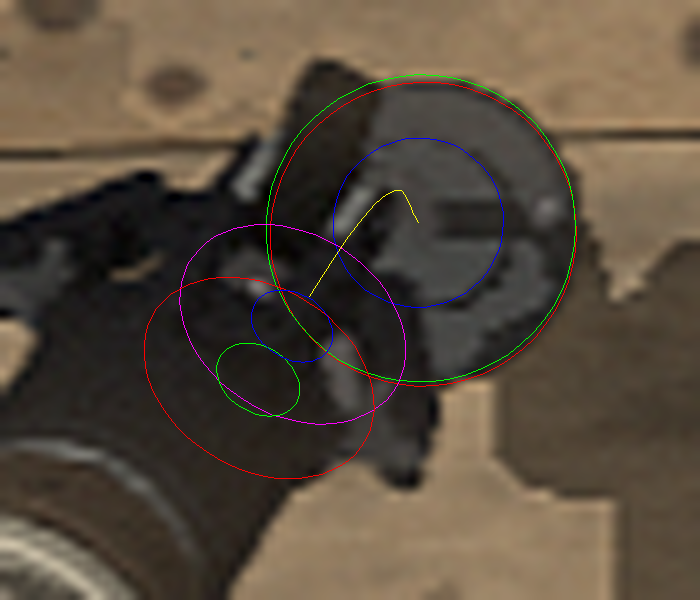

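```bash
python3 - <<'E'
from plan import *
p0=np.array([.5073,.0031,.315])+.03*np.array([1.52,-.66,-1.67]); print(p0)
plan(p0,45,[.204,.196,.190,.185,.180,.175,.170,.165])
E
```

```text
[ 0.5529 -0.0167  0.2649]
s=0.204 t=45.0 tcp=[ 0.5581 -0.0191  0.2592] d=[0.17, -0.08, -0.19] r=[0.0, 0.0, 0.0]
s=0.196 t=45.0 tcp=[ 0.5633 -0.0215  0.2535] d=[0.35, -0.16, -0.38] r=[0.0, 0.0, 0.0]
s=0.190 t=45.0 tcp=[ 0.5671 -0.0233  0.2493] d=[0.47, -0.22, -0.52] r=[0.0, 0.0, 0.0]
s=0.185 t=45.0 tcp=[ 0.5703 -0.0248  0.2457] d=[0.58, -0.27, -0.64] r=[0.0, 0.0, 0.0]
s=0.180 t=45.0 tcp=[ 0.5735 -0.0263  0.2422] d=[0.69, -0.32, -0.76] r=[0.0, 0.0, 0.0]
s=0.175 t=45.0 tcp=[ 0.5767 -0.0278  0.2387] d=[0.79, -0.37, -0.87] r=[0.0, 0.0, 0.0]
s=0.170 t=45.0 tcp=[ 0.5799 -0.0293  0.2351] d=[0.9, -0.42, -0.99] r=[0.0, 0.0, 0.0]
s=0.165 t=45.0 tcp=[ 0.5831 -0.0308  0.2316] d=[1.01, -0.47, -1.11] r=[0.0, 0.0, 0.0]
```

{"op": "apply_moves", "data": {
  "targets": [0.17, -0.08, -0.19, 0, 0, 0, 0, 0.26, -0.12, -0.28, 0, 0, 0, 0, 0.35, -0.16, -0.38, 0, 0, 0, 0, 0.35, -0.16, -0.38, 0, 0, 0, 0]
}}

```text
time: 10.75
ee_pos: [0.563, -0.0217, 0.2532]
tcp_rot: [180.0, -45.0, -24.0]
wrist_force: [0.1, -0.1, -1.6]
opening: 0.0202
```

```bash
python3 look.py 8 scene; python3 - <<'E'
from ov import *
d=pickle.load(open("c8.pkl","rb"))
cv2.imwrite("pics/s8.png",cv2.resize(d["scene"]["img"][150:220,205:265,::-1],None,fx=8,fy=8,interpolation=cv2.INTER_CUBIC))
E
```

```text
time 10.8
q [   9.0535  -32.6159  -30.8791   51.7885  -22.6951 -155.2731]
ee_pos [ 0.5629 -0.0216  0.2535]
tcp_rot [179.9936 -44.9872 -24.0143]
wrist_force [ 0.2377 -1.0985 -1.7221]
opening 0.0206
```

View pics/s8.png

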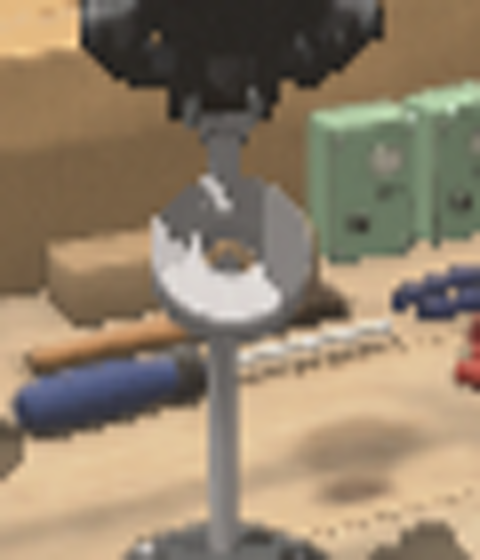

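{"op": "apply_moves", "data": {
  "targets": [0.06, -0.03, -0.07, 0, 0, 0, 0, 0.12, -0.06, -0.14, 0, 0, 0, 0, 0.23, -0.11, -0.26, 0, 0, 0, 0, 0.34, -0.16, -0.38, 0, 0, 0, 0, 0.34, -0.16, -0.38, 0, 0, 0, 0]
}}

```text
time: 11.3
ee_pos: [0.5732, -0.0267, 0.2413]
tcp_rot: [180.0, -44.9, -24.0]
wrist_force: [-0.2, 0.5, -1.8]
opening: 0.0201
```

```bash
python3 look.py 9 scene; python3 - <<'E'
from ov import *
d=pickle.load(open("c9.pkl","rb"))
cv2.imwrite("pics/s9.png",cv2.resize(d["scene"]["img"][150:220,205:265,::-1],None,fx=8,fy=8,interpolation=cv2.INTER_CUBIC))
E
```

```text
time 11.35
q [   8.1149  -31.4006  -31.5235   49.6585  -22.0986 -156.0419]
ee_pos [ 0.5732 -0.0266  0.2417]
tcp_rot [179.9748 -44.9688 -24.0117]
wrist_force [-0.281  -0.1366 -1.416 ]
opening 0.0205
```

View pics/s9.png

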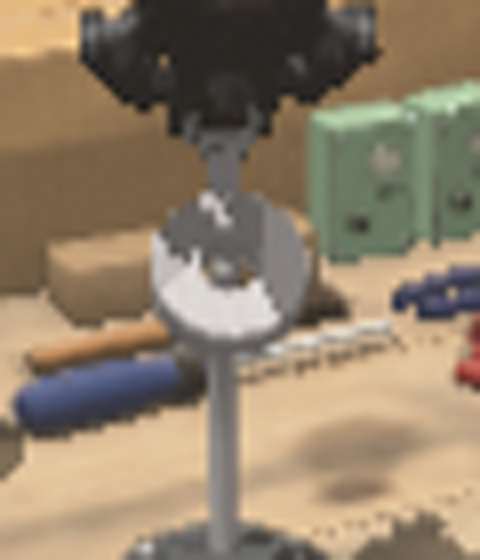

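```bash
sed -i 's/K=np.array(\[.574,-.0265\])/K=np.array([.574,-.0257])/' plan.py; python3 - <<'E'
from plan import *
p0=np.array([.5736,-.0263,.2421])
plan(p0,45,[.172,.164,.156,.148,.140])
p,t=pose(.140); print();plan(p,t,[.132,.124,.116,.108,.100])
p,t=pose(.1); print();plan(p,t,[.092,.084,.076,.068,.060])
E
```

```text
s=0.172 t=45.0 tcp=[ 0.5786 -0.0279  0.2365] d=[0.17, -0.05, -0.19] r=[0.0, 0.0, 0.0]
s=0.164 t=45.0 tcp=[ 0.5838 -0.0303  0.2309] d=[0.34, -0.13, -0.37] r=[0.0, 0.0, 0.0]
s=0.156 t=42.3 tcp=[ 0.591  -0.0336  0.2227] d=[0.58, -0.24, -0.65] r=[0.18, 0.41, -0.0]
s=0.148 t=38.8 tcp=[ 0.5983 -0.037   0.2133] d=[0.82, -0.36, -0.96] r=[0.42, 0.95, -0.0]
s=0.140 t=35.3 tcp=[ 0.6051 -0.0402  0.2034] d=[1.05, -0.46, -1.29] r=[0.66, 1.48, -0.0]

s=0.132 t=31.7 tcp=[ 0.6114 -0.0431  0.1931] d=[0.21, -0.1, -0.34] r=[0.24, 0.54, 0.0]
s=0.124 t=28.2 tcp=[ 0.6171 -0.0458  0.1824] d=[0.4, -0.19, -0.7] r=[0.48, 1.07, 0.0]
s=0.116 t=24.7 tcp=[ 0.6222 -0.0482  0.1713] d=[0.57, -0.26, -1.07] r=[0.72, 1.61, 0.0]
s=0.108 t=21.2 tcp=[ 0.6266 -0.0502  0.1598] d=[0.71, -0.33, -1.45] r=[0.96, 2.15, 0.0]
s=0.100 t=17.6 tcp=[ 0.6304 -0.052   0.1481] d=[0.84, -0.39, -1.84] r=[1.2, 2.68, 0.0]

s=0.092 t=14.1 tcp=[ 0.6335 -0.0535  0.1362] d=[0.1, -0.05, -0.4] r=[0.24, 0.54, -0.0]
s=0.084 t=10.6 tcp=[ 0.636  -0.0546  0.1241] d=[0.19, -0.09, -0.8] r=[0.48, 1.07, -0.0]
s=0.076 t=7.1 tcp=[ 0.6378 -0.0554  0.1118] d=[0.25, -0.11, -1.21] r=[0.72, 1.61, -0.0]
s=0.068 t=3.5 tcp=[ 0.6389 -0.0559  0.0994] d=[0.28, -0.13, -1.62] r=[0.96, 2.15, -0.0]
s=0.060 t=0.0 tcp=[ 0.6393 -0.0561  0.087 ] d=[0.3, -0.14, -2.04] r=[1.2, 2.68, -0.0]
```

{"op": "apply_moves", "data": {
  "targets": [0.17, -0.05, -0.19, 0, 0, 0, 0, 0.34, -0.13, -0.37, 0, 0, 0, 0, 0.58, -0.24, -0.65, 0.18, 0.41, 0, 0, 0.82, -0.36, -0.96, 0.42, 0.95, 0, 0, 1.05, -0.46, -1.29, 0.66, 1.48, 0, 0]
}}

```text
time: 11.85
ee_pos: [0.6052, -0.0404, 0.2031]
tcp_rot: [-180.0, -35.2, -24.0]
wrist_force: [0.1, -0.3, -1.0]
opening: 0.0205
```

{"op": "apply_moves", "data": {
  "targets": [0, 0, 0, 0, 0, 0, 0, 0, 0, 0, 0, 0, 0, 0]
}}

```text
time: 12.05
ee_pos: [0.6048, -0.0406, 0.2029]
tcp_rot: [180.0, -35.3, -24.0]
wrist_force: [0.5, -0.6, -2.4]
opening: 0.0206
```

```bash
python3 look.py 10 scene; python3 - <<'E'
from ov import *
d=pickle.load(open("c10.pkl","rb"))
cv2.imwrite("pics/s10.png",cv2.resize(d["scene"]["img"][150:230,205:265,::-1],None,fx=8,fy=8,interpolation=cv2.INTER_CUBIC))
E
```

```text
time 12.1
q [   3.3815  -19.7548  -23.4496   54.1349  -15.4474 -157.0752]
ee_pos [ 0.6046 -0.0403  0.2033]
tcp_rot [179.982  -35.3244 -24.0168]
wrist_force [-0.6465  0.6616 -2.0819]
opening 0.0204
```

View pics/s10.png

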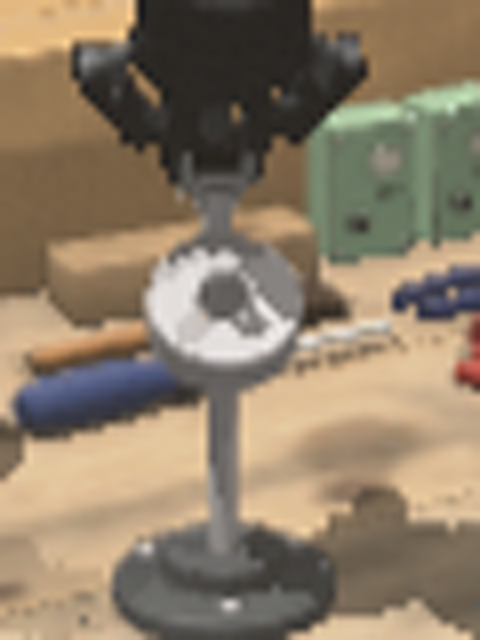

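{"op": "apply_moves", "data": {
  "targets": [0.21, -0.1, -0.34, 0.24, 0.54, 0, 0, 0.4, -0.19, -0.7, 0.48, 1.07, 0, 0, 0.57, -0.26, -1.07, 0.72, 1.61, 0, 0, 0.71, -0.33, -1.45, 0.96, 2.15, 0, 0, 0.84, -0.39, -1.84, 1.2, 2.68, 0, 0]
}}

```text
time: 12.6
ee_pos: [0.63, -0.0516, 0.149]
tcp_rot: [-179.9, -17.7, -24.0]
wrist_force: [-0.3, 0.2, -1.6]
opening: 0.0202
```

{"op": "apply_moves", "data": {
  "targets": [0.1, -0.05, -0.4, 0.24, 0.54, 0, 0, 0.19, -0.09, -0.8, 0.48, 1.07, 0, 0, 0.25, -0.11, -1.21, 0.72, 1.61, 0, 0, 0.28, -0.13, -1.62, 0.96, 2.15, 0, 0, 0.3, -0.14, -2.04, 1.2, 2.68, 0, 0]
}}

```text
time: 13.1
ee_pos: [0.6391, -0.0558, 0.0877]
tcp_rot: [-179.9, -0.1, -24.0]
wrist_force: [0.5, 0.8, -2.2]
opening: 0.0204
```

```bash
python3 look.py 11 scene top; python3 - <<'E'
from ov import *
d=pickle.load(open("c11.pkl","rb"))
a=cv2.resize(d["scene"]["img"][140:240,200:270,::-1],None,fx=5,fy=5,interpolation=cv2.INTER_CUBIC)
b=cv2.resize(d["top"]["img"][130:210,200:280,::-1],(500,500),interpolation=cv2.INTER_CUBIC)
cv2.imwrite("pics/s11.png",np.hstack([a,b]))
E
```

```text
time 13.2
q [-5.041500e+00  1.717900e+01  8.002500e+00  8.093460e+01  2.820000e-02
 -1.610094e+02]
ee_pos [ 0.6387 -0.0562  0.085 ]
tcp_rot [ 1.799904e+02  1.143000e-01 -2.403210e+01]
wrist_force [-0.5702  0.0671 -2.2543]
opening 0.0203
```

View pics/s11.png

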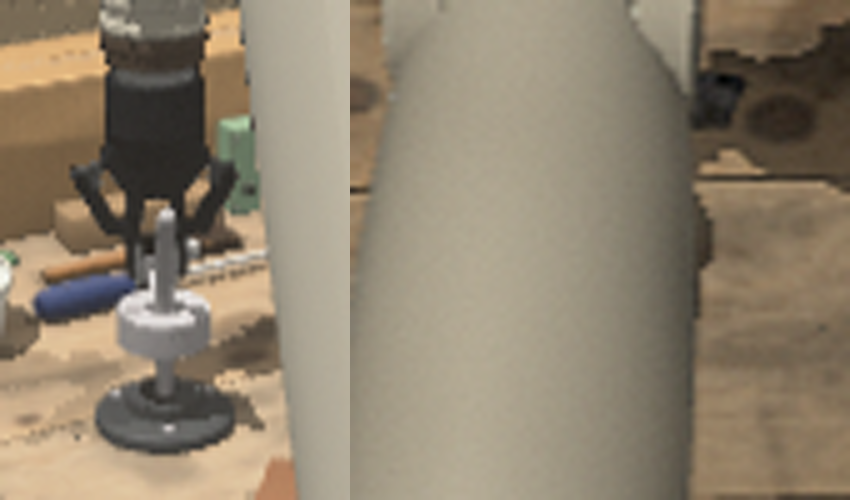

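{"op": "apply_moves", "data": {
  "targets": [0, 0, -0.35, 0, 0, 0, 0, 0, 0, -0.7, 0, 0, 0, 0, 0, 0, -1.05, 0, 0, 0, 0, 0, 0, -1.3, 0, 0, 0, 0, 0, 0, -1.4, 0, 0, 0, 0]
}}

```text
time: 13.7
ee_pos: [0.6383, -0.0559, 0.0444]
tcp_rot: [-179.9, -0.0, -24.0]
wrist_force: [-0.4, -0.3, -1.3]
opening: 0.0207
```

{"op": "apply_moves", "data": {
  "targets": [0, 0, -0.04, 0, 0, 0, 0, 0, 0, -0.08, 0, 0, 0, 0, 0, 0, -0.11, 0, 0, 0, 0, 0, 0, -0.11, 0, 0, 0, 0]
}}

```text
time: 14.1
ee_pos: [0.6392, -0.0562, 0.0424]
tcp_rot: [-179.9, -0.1, -24.0]
wrist_force: [-0.3, -0.5, -0.7]
opening: 0.0205
```

```bash
python3 look.py 12 scene; python3 - <<'E'
from ov import *
d=pickle.load(open("c12.pkl","rb"))
cv2.imwrite("pics/s12.png",cv2.resize(d["scene"]["img"][170:240,200:270,::-1],None,fx=8,fy=8,interpolation=cv2.INTER_CUBIC))
E
```

```text
time 14.15
q [-5.043000e+00  1.778210e+01  4.021100e+00  7.612710e+01  4.830000e-02
 -1.609971e+02]
ee_pos [ 0.6392 -0.0562  0.0424]
tcp_rot [-1.799179e+02 -9.010000e-02 -2.404590e+01]
wrist_force [ 0.525   0.3629 -1.4096]
opening 0.0206
```

View pics/s12.png

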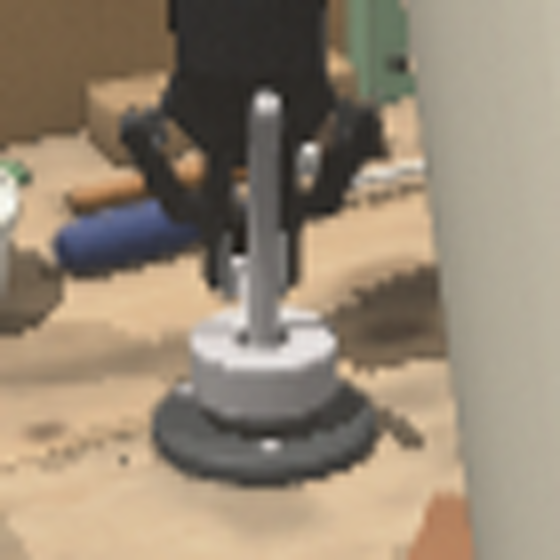

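{"op": "apply_moves", "data": {
  "targets": [0, 0, -0.02, 0, 0, 0, 0, 0, 0, -0.04, 0, 0, 0, 0, 0, 0, -0.04, 0, 0, 0, 0]
}}

```text
time: 14.45
ee_pos: [0.6394, -0.0562, 0.042]
tcp_rot: [-179.9, -0.1, -24.0]
wrist_force: [-0.4, -0.6, 7.2]
opening: 0.0204
```

{"op": "apply_moves", "data": {
  "targets": [0, 0, -0.02, 0, 0, 0, 0, 0, 0, -0.04, 0, 0, 0, 0, 0, 0, -0.04, 0, 0, 0, 0]
}}

```text
time: 14.75
ee_pos: [0.6396, -0.0563, 0.0417]
tcp_rot: [-179.9, -0.2, -24.0]
wrist_force: [-2.6, -0.7, 12.4]
opening: 0.0204
```

{"op": "apply_moves", "data": {
  "targets": [0, 0, 0.03, 0, 0, 0, 0, 0, 0, 0.03, 0, 0, 0, 0.3, 0, 0, 0.03, 0, 0, 0, 0.5, 0, 0, 0.03, 0, 0, 0, 0.7, 0, 0, 0.03, 0, 0, 0, 0.8]
}}

```text
time: 15.25
ee_pos: [0.6388, -0.0561, 0.0402]
tcp_rot: [-179.9, -0.0, -24.0]
wrist_force: [0.1, 0.4, 0.7]
opening: 0.0673
```

{"op": "apply_moves", "data": {
  "targets": [0, 0, 0, 0, 0, 0, 0.8, 0, 0, 0, 0, 0, 0, 0.8, 0, 0, 0, 0, 0, 0, 0.8]
}}

```text
time: 15.55
ee_pos: [0.6389, -0.0561, 0.0404]
tcp_rot: [-179.9, -0.0, -24.0]
wrist_force: [-0.3, -0.6, -0.2]
opening: 0.0684
```

```bash
python3 look.py 13 scene wrist; python3 - <<'E'
from ov import *
d=pickle.load(open("c13.pkl","rb"))
a=cv2.resize(d["scene"]["img"][170:240,200:270,::-1],(400,400),interpolation=cv2.INTER_CUBIC)
b=cv2.resize(d["wrist"]["img"][:,:,::-1],(400,300))
cv2.imwrite("pics/s13.png",np.hstack([a,np.vstack([b,np.zeros((100,400,3),np.uint8)])]))
E
```

```text
time 15.65
q [-5.040400e+00  1.782940e+01  3.865200e+00  7.596510e+01  4.800000e-02
 -1.609966e+02]
ee_pos [ 0.6389 -0.0561  0.0405]
tcp_rot [-1.799316e+02 -5.120000e-02 -2.404380e+01]
wrist_force [-0.5541 -0.0329  0.6549]
opening 0.0682
```

View pics/s13.png

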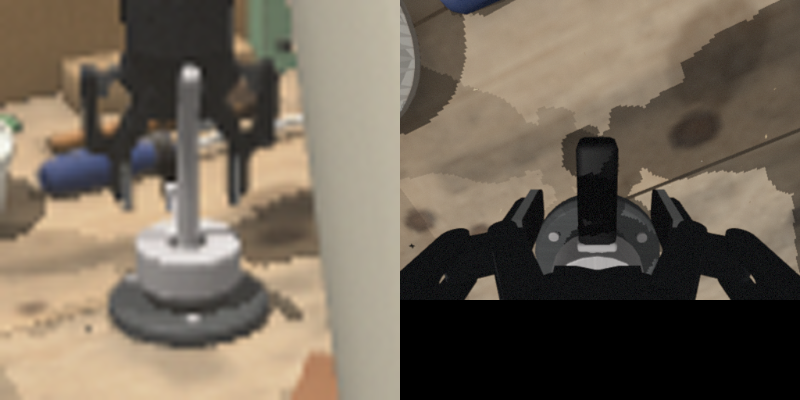

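{"op": "apply_moves", "data": {
  "targets": [0, 0, 0.7, 0, 0, 0, 0.9, 0, 0, 2, 0, 0, 0, 0.9, 0, 0, 3.5, 0, 0, 0, 1, 0, 0, 5.1, 0, 0, 0, 1, 0, 0, 6.7, 0, 0, 0, 1]
}}

```text
time: 16.15
ee_pos: [0.6385, -0.0561, 0.2435]
tcp_rot: [-179.9, -0.1, -24.0]
wrist_force: [1.2, -0.1, 1.3]
opening: 0.0856
```

{"op": "apply_moves", "data": {
  "targets": [-1, 0.8, 2, 0, 0, -7, 1, -2, 1.5, 2.5, 0, 0, -7, 1, -3, 2.8, 2.5, 0, 0, -7, 1, -4, 4.2, 2.5, 0, 0, -7, 1, -5, 5.5, 2.5, 0, 0, -7, 1]
}}

```text
time: 16.65
ee_pos: [0.4937, 0.1022, 0.317]
tcp_rot: [-179.9, -0.1, -66.3]
wrist_force: [-0.3, 0.0, -0.8]
opening: 0.0854
```

{"op": "apply_moves", "data": {
  "targets": [0, 5, 0, 0, 0, -7, 1, 0, 5, 0, 0, 0, -7, 1, 0, 5, 0, 0, 0, -7, 1, 0, 5, 0, 0, 0, -7, 1, 0, 5, 0, 0, 0, -7, 1]
}}

```text
time: 17.15
ee_pos: [0.4945, 0.2535, 0.3159]
tcp_rot: [-180.0, -0.1, -106.8]
wrist_force: [-0.1, -0.6, 0.2]
opening: 0.0856
```

{"op": "apply_moves", "data": {
  "targets": [0, 0, -3, 0, 0, -7, 1, 0, 0, -3, 0, 0, -7, 1, 0, 0, -3, 0, 0, -7, 1, 0, 0, -3, 0, 0, -7, 1, 0, 0, -3, 0, 0, -7, 1]
}}

```text
time: 17.65
ee_pos: [0.4947, 0.2511, 0.2262]
tcp_rot: [-179.9, -0.1, -149.0]
wrist_force: [0.6, -0.1, 0.6]
opening: 0.0854
```

```bash
python3 look.py 14 wrist
```

```text
time 17.7
q [ 2.69443e+01  5.60780e+00  1.02107e+01  9.46595e+01 -6.95000e-02
 -3.60530e+00]
ee_pos [0.4948 0.2511 0.2264]
tcp_rot [-1.799342e+02 -6.090000e-02 -1.494504e+02]
wrist_force [ 0.1731  0.0874 -0.3916]
opening 0.0851
```

View pics/wrist14.png

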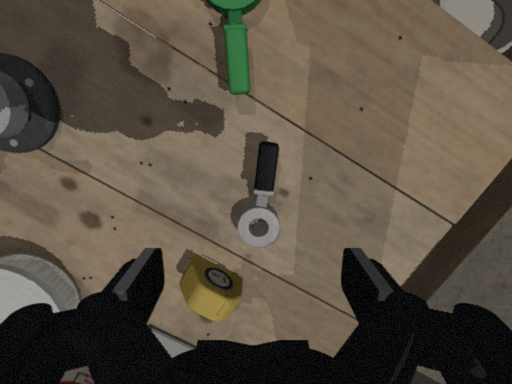

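```bash
python3 - <<'E'
import cv2
a=cv2.imread("pics/wrist14.png"); cv2.imwrite("pics/w14.png",cv2.resize(a[130:260,215:305],None,fx=5,fy=5,interpolation=cv2.INTER_CUBIC))
E
```

```text
(no output)
```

View pics/w14.png

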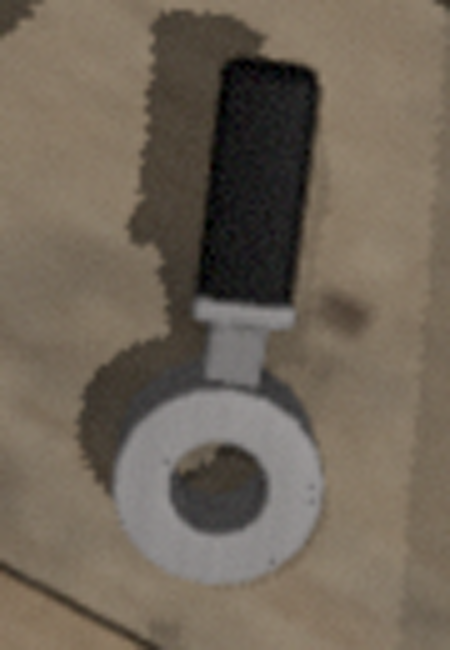

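```bash
python3 - <<'E'
from h import *
c=pickle.load(open("c14.pkl","rb"))["wrist"]
l=lambda u,v:(215+(u-2)/5,130+(v-2)/5)
B=atz(c,l(219.5,487),.028)[0]; E=atz(c,l(272,60),.044)[0]; N=atz(c,l(245.5,302),.044)[0]
print(B,E,N)
for p,q in((E,B),(E,N)): v=p-q; print(np.linalg.norm(v[:2]),np.degrees(np.arctan2(v[1],v[0])))
v=(E-B)[:2]/np.linalg.norm((E-B)[:2]); print("grasp68",B[:2]+.068*v)
E
```

```text
[0.54956041 0.29169754 0.028     ] [0.45476149 0.24680892 0.044     ] [0.50317316 0.26994095 0.044     ]
0.10488957287163422 -154.6617882661967
0.05365426860582525 -154.46062991096204
grasp68 [0.48810219 0.26259621]
```

{"op": "apply_moves", "data": {
  "targets": [-0.22, 0.38, -1, 0, 0, -0.86, 1, -0.22, 0.38, -2.5, 0, 0, -0.86, 1, -0.22, 0.38, -4, 0, 0, -0.86, 1, -0.22, 0.38, -5, 0, 0, -0.86, 1, -0.22, 0.38, -5, 0, 0, -0.86, 1]
}}

```text
time: 18.2
ee_pos: [0.486, 0.2613, 0.0721]
tcp_rot: [-179.9, -0.5, -153.7]
wrist_force: [-0.6, -0.6, -0.5]
opening: 0.0854
```

```bash
python3 look.py 15 wrist; python3 - <<'E'
from h import *
c=pickle.load(open("c15.pkl","rb"))["wrist"]
B=np.array([.5496,.2917,.028]);E=np.array([.4548,.2468,.044]); print(proj(c,[B,E]))
E
```

```text
time 18.25
q [ 2.83026e+01  5.49540e+00 -6.61760e+00  7.81314e+01 -6.73000e-02
  2.02940e+00]
ee_pos [0.4872 0.262  0.0753]
tcp_rot [-179.9241   -0.2419 -153.7268]
wrist_force [-0.3315  0.4823  0.8384]
opening 0.0855
[[251.96619241 311.94777283]
 [254.80734145 175.18534372]]
```

View pics/wrist15.png

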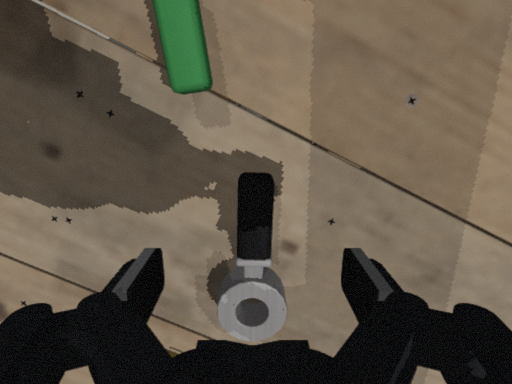

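{"op": "apply_moves", "data": {
  "targets": [0.02, 0, -0.8, 0, 0, -0.13, 1, 0.02, 0, -1.5, 0, 0, -0.13, 1, 0.02, 0, -2.02, 0, 0, -0.13, 1, 0.02, 0, -2.02, 0, 0, -0.13, 1, 0.02, 0, -2.02, 0, 0, -0.13, 1]
}}

```text
time: 18.75
ee_pos: [0.4899, 0.2631, 0.0182]
tcp_rot: [-179.9, 0.1, -154.6]
wrist_force: [0.9, -0.1, 0.6]
opening: 0.0857
```

{"op": "apply_moves", "data": {
  "targets": [0, 0, 0, 0, 0, 0, 0, 0, 0, 0, 0, 0, 0, 0, 0, 0, 0, 0, 0, 0, 0, 0, 0, 0, 0, 0, 0, 0, 0, 0, 0, 0, 0, 0, 0],
  "newtons": 100
}}

```text
time: 19.25
ee_pos: [0.489, 0.2626, 0.0164]
tcp_rot: [-179.9, -0.0, -154.6]
wrist_force: [-2.1, -0.7, 4.7]
opening: 0.0205
```

{"op": "apply_moves", "data": {
  "targets": [0, 0, 0, 0, 0, 0, 0, 0, 0, 0, 0, 0, 0, 0, 0, 0, 0, 0, 0, 0, 0]
}}

```text
time: 19.55
ee_pos: [0.489, 0.2626, 0.0163]
tcp_rot: [-179.9, -0.0, -154.6]
wrist_force: [-2.4, -1.1, 5.4]
opening: 0.0207
```

{"op": "apply_moves", "data": {
  "targets": [0, 0, 0.3, 0, 0, 0, 0, 0, 0, 0.8, 0, 0, 0, 0, 0, 0, 1.6, 0, 0, 0, 0, 0, 0, 2.6, 0, 0, 0, 0, 0, 0, 4, 0, 0, 0, 0]
}}

```text
time: 20.05
ee_pos: [0.4881, 0.2621, 0.1365]
tcp_rot: [-179.9, -0.2, -154.6]
wrist_force: [1.0, 1.9, -0.8]
opening: 0.0202
```

{"op": "apply_moves", "data": {
  "targets": [0, 0, 1.3, 0, 0, 1, 0, 0, 0, 2.7, 0, 0, 2, 0, 0, 0, 4, 0, 0, 3.2, 0, -0.5, -0.2, 5.5, 0, 0, 4.5, 0, -1, -0.5, 6.5, 0, 0, 5.8, 0]
}}

```text
time: 20.55
ee_pos: [0.4584, 0.2474, 0.3347]
tcp_rot: [-179.8, 0.1, -119.5]
wrist_force: [1.1, 1.1, -2.5]
opening: 0.0205
```

{"op": "apply_moves", "data": {
  "targets": [0, -3, 0, 0, 0, 7, 0, 0, -3, 0, 0, 0, 7, 0, 0, -3, 0, 0, 0, 7, 0, 0, -3, 0, 0, 0, 7, 0, 0, -3, 0, 0, 0, 7, 0]
}}

```text
time: 21.05
ee_pos: [0.4586, 0.1569, 0.3322]
tcp_rot: [-179.9, -0.1, -77.7]
wrist_force: [-0.9, 1.1, -0.2]
opening: 0.0204
```

{"op": "apply_moves", "data": {
  "targets": [0, -4, 0, 0, 0, 7, 0, 0, -4, 0, 0, 0, 7, 0, 0, -4, 0, 0, 0, 7, 0, 0, -4, 0, 0, 0, 7, 0, 0, -4, 0, 0, 0, 7, 0]
}}

```text
time: 21.55
ee_pos: [0.4585, 0.0364, 0.3321]
tcp_rot: [-179.9, -0.1, -37.0]
wrist_force: [-0.6, 0.1, -2.2]
opening: 0.0203
```

```bash
python3 look.py 16 wrist
```

```text
time 21.6
q [ 4.579200e+00 -3.846800e+00  1.268140e+01  1.063748e+02  1.160000e-02
 -1.389547e+02]
ee_pos [0.4586 0.0368 0.3321]
tcp_rot [-1.798905e+02 -1.081000e-01 -3.646620e+01]
wrist_force [-0.1171  0.7561 -1.1732]
opening 0.0202
```

View pics/wrist16.png

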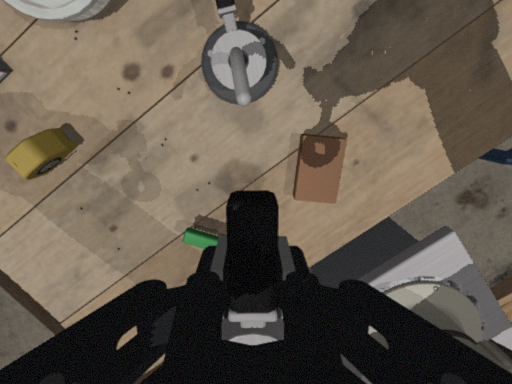

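```bash
python3 - <<'E'
from ov import *
c=pickle.load(open("c16.pkl","rb"))["wrist"]
overlay(c,(180,0,300,120),6,keep(.574,-.0257,np.radians(-25)),"pics/ov16.png")
E
```

```text
(no output)
```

View pics/ov16.png

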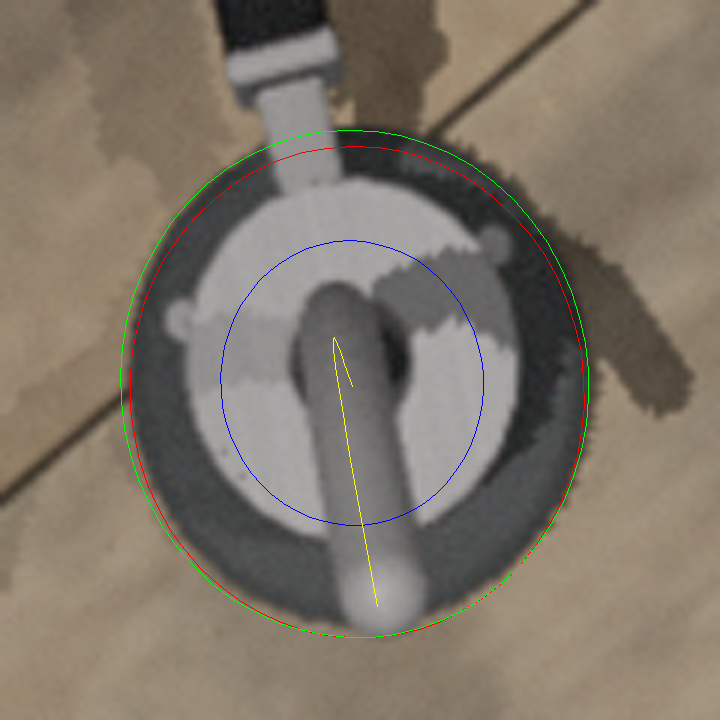

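{"op": "apply_moves", "data": {
  "targets": [0, -1.1, 0, 0, 0, 2, 0, 0, -1.1, 0, 0, 0, 2, 0, 0, -1.1, 0, 0, 0, 2, 0, 0, -1.1, 0, 0, 0, 2, 0]
}}

```text
time: 22.0
ee_pos: [0.4588, 0.0048, 0.3314]
tcp_rot: [-179.9, -0.1, -25.5]
wrist_force: [0.1, 0.1, -1.4]
opening: 0.0203
```

```bash
python3 look.py 17 scene
```

```text
time 22.05
q [ 5.834000e-01 -3.995700e+00  1.245270e+01  1.063456e+02  4.330000e-02
 -1.539882e+02]
ee_pos [0.4588 0.0049 0.3313]
tcp_rot [-1.79916e+02 -7.34000e-02 -2.54284e+01]
wrist_force [-0.2169 -0.192  -0.9103]
opening 0.0206
```

```bash
sed -i 's/K=np.array(.*/K=np.array([.5745,-.0257]); H=np.radians(-25); YAW=-25.4/' plan.py; python3 - <<'E'
from plan import *
k=dict(gx=.067,gz=.002)
p0=np.array([.4588,.0049,.3315])
plan(p0,0.,[.285,.240],**k)
p,t=pose(.240,**k); plan(p,t,[.212,.204,.196,.188,.18],**k)
E
```

```text
s=0.285 t=45.0 tcp=[0.5029 0.0077 0.3136] d=[1.47, 0.09, -0.6] r=[-3.22, -6.78, -0.0]
s=0.240 t=45.0 tcp=[ 0.5317 -0.0058  0.2818] d=[2.43, -0.36, -1.66] r=[-3.22, -6.78, -0.0]
s=0.212 t=45.0 tcp=[ 0.5497 -0.0141  0.262 ] d=[0.6, -0.28, -0.66] r=[0.0, 0.0, 0.0]
s=0.204 t=45.0 tcp=[ 0.5548 -0.0165  0.2563] d=[0.77, -0.36, -0.85] r=[0.0, 0.0, 0.0]
s=0.196 t=45.0 tcp=[ 0.5599 -0.0189  0.2507] d=[0.94, -0.44, -1.04] r=[0.0, 0.0, 0.0]
s=0.188 t=45.0 tcp=[ 0.565  -0.0213  0.245 ] d=[1.11, -0.52, -1.23] r=[0.0, 0.0, 0.0]
s=0.180 t=45.0 tcp=[ 0.5702 -0.0237  0.2394] d=[1.28, -0.6, -1.41] r=[0.0, 0.0, 0.0]
```

{"op": "apply_moves", "data": {
  "targets": [0.3, 0, 0, -0.6, -1.26, 0, 0, 0.6, 0, 0, -1.2, -2.53, 0, 0, 0.9, 0, -0.2, -1.8, -3.8, 0, 0, 1.2, 0.05, -0.4, -2.4, -5.05, 0, 0, 1.47, 0.09, -0.6, -3.0, -6.32, 0, 0]
}}

```text
time: 22.55
ee_pos: [0.5031, 0.0079, 0.314]
tcp_rot: [-179.7, -42.4, -25.5]
wrist_force: [-1.0, 1.0, -1.3]
opening: 0.0208
```

{"op": "apply_moves", "data": {
  "targets": [0, 0, 0, -0.22, -0.46, 0, 0, 0, 0, 0, -0.22, -0.46, 0, 0, 0, 0, 0, -0.22, -0.46, 0, 0]
}}

```text
time: 22.85
ee_pos: [0.5028, 0.0079, 0.3137]
tcp_rot: [-179.9, -45.0, -25.3]
wrist_force: [-0.2, -0.6, -1.1]
opening: 0.0204
```

{"op": "apply_moves", "data": {
  "targets": [0.4, -0.2, -0.4, 0, 0, 0, 0, 0.96, -0.45, -1.06, 0, 0, 0, 0, 1.3, -0.6, -1.4, 0, 0, 0, 0, 1.56, -0.73, -1.72, 0, 0, 0, 0, 1.56, -0.73, -1.72, 0, 0, 0, 0]
}}

```text
time: 23.35
ee_pos: [0.5504, -0.0154, 0.26]
tcp_rot: [179.9, -44.9, -25.3]
wrist_force: [0.2, 0.9, -1.7]
opening: 0.0203
```

```bash
python3 look.py 18 scene top; python3 - <<'E'
from ov import *
from workcell import bot
o=bot.get_obs()
d=pickle.load(open("c18.pkl","rb"))
T=o["ee_pos"]; Rm=R.from_euler('xyz',o["tcp_rot"],degrees=True).as_matrix()
O=T-.067*Rm[:,0]+.016*Rm[:,2]
k=keep(.5745,-.0257,np.radians(-25))
overlay(d["scene"],(200,150,270,230),7,k+ringpts(O,Rm,.026,.012),"pics/tmp.png")
cv2.imwrite("pics/s18.png",np.hstack([cv2.resize(d["scene"]["img"][150:230,200:270,::-1],None,fx=7,fy=7,interpolation=cv2.INTER_CUBIC),cv2.imread("pics/tmp.png")])[:,90:890])
E
```

```text
time 23.45
q [  10.9826  -33.4792  -30.2508   54.348   -24.7843 -152.5718]
ee_pos [ 0.5501 -0.0149  0.2619]
tcp_rot [179.9587 -45.0284 -25.2972]
wrist_force [-0.5597  0.6966 -0.5674]
opening 0.0204
```

View pics/s18.png

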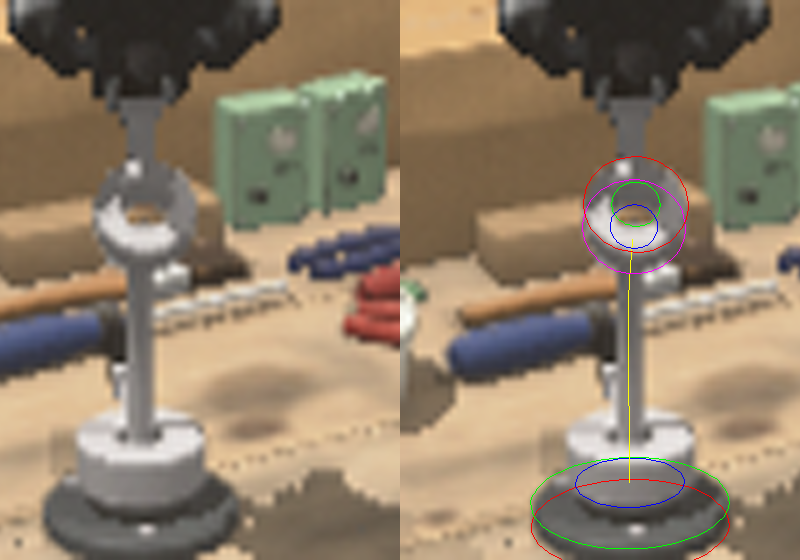

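{"op": "apply_moves", "data": {
  "targets": [0.17, -0.08, -0.19, 0, 0, 0, 0, 0.34, -0.16, -0.38, 0, 0, 0, 0, 0.45, -0.21, -0.5, 0, 0, 0, 0, 0.56, -0.26, -0.62, 0, 0, 0, 0, 0.68, -0.32, -0.75, 0, 0, 0, 0]
}}

```text
time: 23.95
ee_pos: [0.5704, -0.0243, 0.2385]
tcp_rot: [179.9, -45.1, -25.2]
wrist_force: [-0.1, 0.5, -0.8]
opening: 0.0204
```

```bash
python3 look.py 19 scene; python3 - <<'E'
from ov import *
from workcell import bot
d=pickle.load(open("c19.pkl","rb"))
cv2.imwrite("pics/s19.png",cv2.resize(d["scene"]["img"][160:200,210:250,::-1],None,fx=14,fy=14,interpolation=cv2.INTER_CUBIC))
from plan import *
k=dict(gx=.067,gz=.002)
p,t=pose(.180,**k); plan(p,t,[.172,.164,.156,.148,.140],**k)
p,t=pose(.140,**k); print();plan(p,t,[.132,.124,.116,.108,.100],**k)
p,t=pose(.1,**k); print();plan(p,t,[.092,.084,.076,.068,.060],**k)
E
```

```text
time 24.0
q [   9.0379  -31.2472  -31.8061   49.8645  -23.5486 -154.3108]
ee_pos [ 0.5705 -0.0245  0.2376]
tcp_rot [179.8924 -45.0423 -25.1846]
wrist_force [-0.248   0.0385 -1.8631]
opening 0.0207
s=0.172 t=45.0 tcp=[ 0.5753 -0.0261  0.2337] d=[0.17, -0.08, -0.19] r=[0.0, 0.0, 0.0]
s=0.164 t=45.0 tcp=[ 0.5804 -0.0285  0.2281] d=[0.34, -0.16, -0.38] r=[0.0, 0.0, 0.0]
s=0.156 t=42.3 tcp=[ 0.5875 -0.0318  0.2201] d=[0.58, -0.27, -0.64] r=[0.19, 0.4, 0.0]
s=0.148 t=38.8 tcp=[ 0.5947 -0.0351  0.211 ] d=[0.82, -0.38, -0.95] r=[0.44, 0.94, 0.0]
s=0.140 t=35.3 tcp=[ 0.6014 -0.0383  0.2014] d=[1.04, -0.49, -1.27] r=[0.7, 1.47, 0.0]

s=0.132 t=31.7 tcp=[ 0.6076 -0.0411  0.1913] d=[0.21, -0.1, -0.33] r=[0.25, 0.53, -0.0]
s=0.124 t=28.2 tcp=[ 0.6132 -0.0437  0.1809] d=[0.39, -0.18, -0.68] r=[0.5, 1.06, -0.0]
s=0.116 t=24.7 tcp=[ 0.6182 -0.0461  0.1701] d=[0.56, -0.26, -1.04] r=[0.76, 1.59, 0.0]
s=0.108 t=21.2 tcp=[ 0.6225 -0.0481  0.159 ] d=[0.7, -0.33, -1.41] r=[1.01, 2.12, 0.0]
s=0.100 t=17.6 tcp=[ 0.6263 -0.0498  0.1476] d=[0.83, -0.39, -1.79] r=[1.26, 2.65, 0.0]

s=0.092 t=14.1 tcp=[ 0.6294 -0.0513  0.1359] d=[0.1, -0.05, -0.39] r=[0.25, 0.53, -0.0]
s=0.084 t=10.6 tcp=[ 0.6319 -0.0524  0.1241] d=[0.19, -0.09, -0.78] r=[0.5, 1.06, -0.0]
s=0.076 t=7.1 tcp=[ 0.6336 -0.0533  0.1122] d=[0.25, -0.11, -1.18] r=[0.76, 1.59, -0.0]
s=0.068 t=3.5 tcp=[ 0.6348 -0.0538  0.1001] d=[0.28, -0.13, -1.58] r=[1.01, 2.12, -0.0]
s=0.060 t=0.0 tcp=[ 0.6352 -0.054   0.088 ] d=[0.3, -0.14, -1.99] r=[1.26, 2.65, -0.0]
```

View pics/s19.png

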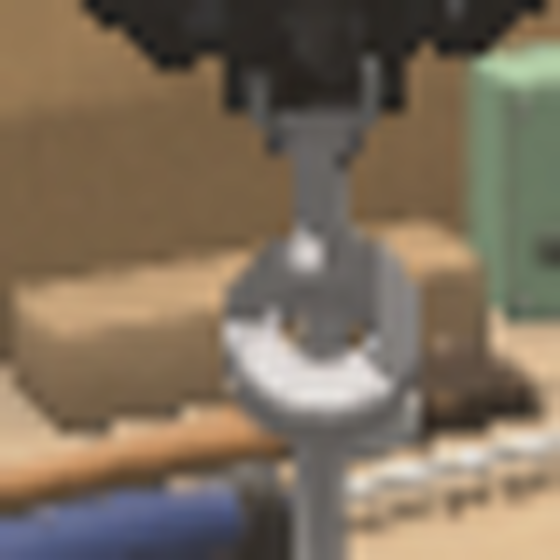

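Tip sits centred in the bore at about (323,320) of the crop, with no contact force. Going on round the bend.

{"op": "apply_moves", "data": {
  "targets": [0.17, -0.08, -0.19, 0, 0, 0, 0, 0.34, -0.16, -0.38, 0, 0, 0, 0, 0.58, -0.27, -0.64, 0.19, 0.4, 0, 0, 0.82, -0.38, -0.95, 0.44, 0.94, 0, 0, 1.04, -0.49, -1.27, 0.7, 1.47, 0, 0]
}}

```text
time: 24.5
ee_pos: [0.6018, -0.0391, 0.2002]
tcp_rot: [-180.0, -35.2, -25.3]
wrist_force: [0.8, 0.7, -1.4]
opening: 0.0206
```

{"op": "apply_moves", "data": {
  "targets": [0, 0, 0, 0, 0, 0, 0]
}}

```text
time: 24.6
ee_pos: [0.6024, -0.0398, 0.1993]
tcp_rot: [179.9, -35.2, -25.3]
wrist_force: [0.1, 0.0, -1.0]
opening: 0.0204
```

```bash
python3 look.py 20 scene; python3 - <<'E'
from ov import *
d=pickle.load(open("c20.pkl","rb"))
cv2.imwrite("pics/s20.png",cv2.resize(d["scene"]["img"][160:230,200:260,::-1],None,fx=8,fy=8,interpolation=cv2.INTER_CUBIC))
E
```

```text
time 24.65
q [   3.9122  -19.6823  -23.7055   54.3186  -16.4289 -155.4828]
ee_pos [ 0.6019 -0.0396  0.1997]
tcp_rot [179.9132 -35.2699 -25.2649]
wrist_force [-0.4452  0.3229 -0.1267]
opening 0.0201
```

View pics/s20.png

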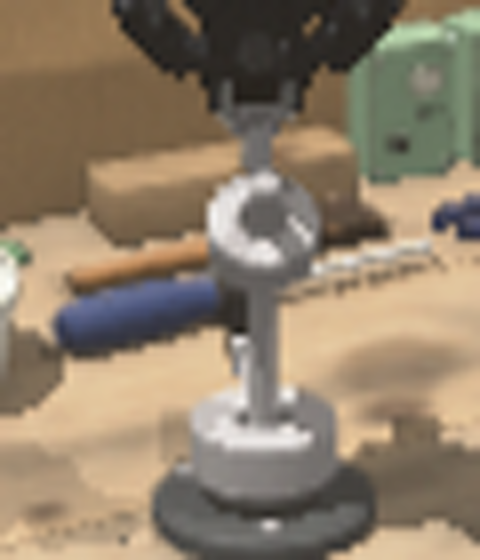

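{"op": "apply_moves", "data": {
  "targets": [0.21, -0.08, -0.3, 0.25, 0.53, 0, 0, 0.38, -0.15, -0.64, 0.5, 1.06, 0, 0, 0.55, -0.23, -1, 0.76, 1.59, 0, 0, 0.69, -0.29, -1.36, 1.01, 2.12, 0, 0, 0.82, -0.35, -1.74, 1.26, 2.65, 0, 0]
}}

```text
time: 25.15
ee_pos: [0.6261, -0.0493, 0.1487]
tcp_rot: [-179.9, -17.7, -25.2]
wrist_force: [-0.2, -0.5, -0.8]
opening: 0.0201
```

{"op": "apply_moves", "data": {
  "targets": [0.1, -0.05, -0.39, 0.25, 0.53, 0, 0, 0.19, -0.09, -0.78, 0.5, 1.06, 0, 0, 0.25, -0.11, -1.18, 0.76, 1.59, 0, 0, 0.28, -0.13, -1.58, 1.01, 2.12, 0, 0, 0.3, -0.14, -1.99, 1.26, 2.65, 0, 0]
}}

```text
time: 25.65
ee_pos: [0.6352, -0.0535, 0.0888]
tcp_rot: [-179.9, -0.1, -25.2]
wrist_force: [0.1, -0.5, -0.7]
opening: 0.02
```

{"op": "apply_moves", "data": {
  "targets": [0, 0, 0, 0, 0, 0, 0, 0, 0, 0, 0, 0, 0, 0]
}}

```text
time: 25.85
ee_pos: [0.6351, -0.0536, 0.0887]
tcp_rot: [-179.9, -0.2, -25.3]
wrist_force: [0.5, -0.3, -1.3]
opening: 0.0206
```

```bash
python3 look.py 21 scene; python3 - <<'E'
from ov import *
d=pickle.load(open("c21.pkl","rb"))
cv2.imwrite("pics/s21.png",cv2.resize(d["scene"]["img"][160:240,200:260,::-1],None,fx=7,fy=7,interpolation=cv2.INTER_CUBIC))
E
```

```text
time 25.9
q [-4.812300e+00  1.619250e+01  7.287800e+00  8.081970e+01 -6.900000e-03
 -1.595596e+02]
ee_pos [ 0.6351 -0.0535  0.0895]
tcp_rot [-179.9102   -0.2607  -25.2529]
wrist_force [-0.2836  1.2046 -0.7486]
opening 0.0207
```

View pics/s21.png

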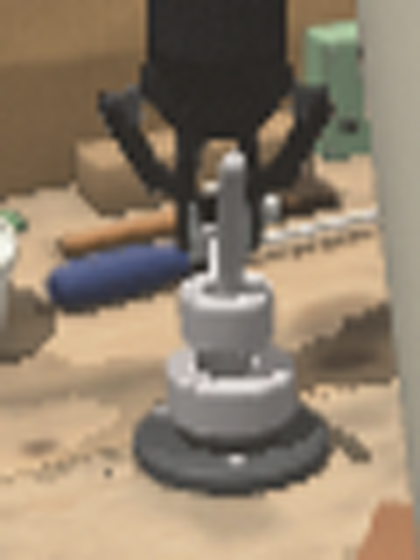

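```bash
python3 - <<'E'
import numpy as np
a0=np.radians(-25.25)
for base in (0,-7,):
  for n in range(1,6):
    a=a0+np.radians(7*n+35*(0 if base==0 else 1))*-1; b=a0+np.radians(-35 if base else 0)
    print(n,(.067*np.array([np.cos(a)-np.cos(b),np.sin(a)-np.sin(b)])/.03).round(2), round(-7*n/6,2))
E
```

```text
1 [-0.13 -0.24] -1.17
2 [-0.29 -0.46] -2.33
3 [-0.48 -0.66] -3.5
4 [-0.68 -0.84] -4.67
5 [-0.91 -0.99] -5.83
1 [-0.24 -0.12] -1.17
2 [-0.5  -0.21] -2.33
3 [-0.77 -0.27] -3.5
4 [-1.04 -0.29] -4.67
5 [-1.31 -0.28] -5.83
```

{"op": "apply_moves", "data": {
  "targets": [-0.13, -0.24, 0, 0, 0, -1.17, 0, -0.29, -0.46, 0, 0, 0, -2.33, 0, -0.48, -0.66, 0, 0, 0, -3.5, 0, -0.68, -0.84, 0, 0, 0, -4.67, 0, -0.91, -0.99, 0, 0, 0, -5.83, 0]
}}

```text
time: 26.4
ee_pos: [0.6076, -0.0834, 0.0904]
tcp_rot: [-179.8, -0.3, -60.5]
wrist_force: [-0.2, 0.6, -0.9]
opening: 0.0207
```

{"op": "apply_moves", "data": {
  "targets": [-0.24, -0.12, 0, 0, 0, -1.17, 0, -0.5, -0.21, 0, 0, 0, -2.33, 0, -0.77, -0.27, 0, 0, 0, -3.5, 0, -1.04, -0.29, 0, 0, 0, -4.67, 0, -1.31, -0.28, 0, 0, 0, -5.83, 0]
}}

```text
time: 26.9
ee_pos: [0.5681, -0.0917, 0.0904]
tcp_rot: [-179.7, -0.2, -95.5]
wrist_force: [1.2, -0.3, -2.0]
opening: 0.0206
```

{"op": "apply_moves", "data": {
  "targets": [0, 0, -0.1, 0, 0, 0, 0, 0, 0, -0.25, 0, 0, 0, 0, 0, 0, -0.4, 0, 0, 0, 0, 0, 0, -0.45, 0, 0, 0, 0, 0, 0, -0.45, 0, 0, 0, 0]
}}

```text
time: 27.4
ee_pos: [0.5683, -0.0917, 0.0747]
tcp_rot: [-180.0, -0.1, -95.2]
wrist_force: [-0.7, -0.5, -1.4]
opening: 0.0205
```

```bash
python3 look.py 22 scene; python3 - <<'E'
from ov import *
d=pickle.load(open("c22.pkl","rb"))
cv2.imwrite("pics/s22.png",cv2.resize(d["scene"]["img"][160:240,200:270,::-1],None,fx=7,fy=7,interpolation=cv2.INTER_CUBIC))
E
```

```text
time 27.45
q [ -9.1156   8.2243  -3.6599  78.0399  -0.1033 -93.9208]
ee_pos [ 0.5684 -0.0917  0.075 ]
tcp_rot [-1.799313e+02 -1.082000e-01 -9.519490e+01]
wrist_force [ 0.4694  0.9196 -1.2511]
opening 0.0201
```

View pics/s22.png

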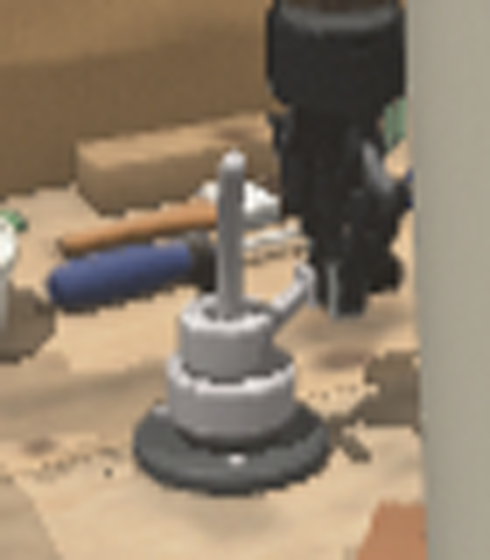

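{"op": "apply_moves", "data": {
  "targets": [0, 0, -0.04, 0, 0, 0, 0, 0, 0, -0.08, 0, 0, 0, 0, 0, 0, -0.1, 0, 0, 0, 0, 0, 0, -0.1, 0, 0, 0, 0]
}}

```text
time: 27.85
ee_pos: [0.5684, -0.0918, 0.0722]
tcp_rot: [-179.9, -0.1, -95.2]
wrist_force: [0.5, 0.2, -1.5]
opening: 0.0202
```

{"op": "apply_moves", "data": {
  "targets": [0, 0, -0.02, 0, 0, 0, 0, 0, 0, -0.04, 0, 0, 0, 0, 0, 0, -0.04, 0, 0, 0, 0]
}}

```text
time: 28.15
ee_pos: [0.5684, -0.0918, 0.071]
tcp_rot: [-179.9, -0.1, -95.2]
wrist_force: [0.2, 0.1, -0.7]
opening: 0.0203
```

{"op": "apply_moves", "data": {
  "targets": [0, 0, -0.02, 0, 0, 0, 0, 0, 0, -0.03, 0, 0, 0, 0, 0, 0, -0.03, 0, 0, 0, 0]
}}

```text
time: 28.45
ee_pos: [0.5685, -0.0918, 0.0705]
tcp_rot: [-179.9, -0.1, -95.2]
wrist_force: [0.3, -1.2, 3.0]
opening: 0.02
```

{"op": "apply_moves", "data": {
  "targets": [0, 0, -0.02, 0, 0, 0, 0, 0, 0, -0.03, 0, 0, 0, 0, 0, 0, -0.03, 0, 0, 0, 0]
}}

```text
time: 28.75
ee_pos: [0.5685, -0.092, 0.0703]
tcp_rot: [-179.9, -0.1, -95.2]
wrist_force: [-2.6, -2.1, 6.9]
opening: 0.0204
```

Contact. Back off a touch and release.

{"op": "apply_moves", "data": {
  "targets": [0, 0, 0.02, 0, 0, 0, 0, 0, 0, 0.02, 0, 0, 0, 0.3, 0, 0, 0.02, 0, 0, 0, 0.4, 0, 0, 0.02, 0, 0, 0, 0.5, 0, 0, 0.02, 0, 0, 0, 0.6]
}}

```text
time: 29.25
ee_pos: [0.5683, -0.0917, 0.0697]
tcp_rot: [-179.9, -0.1, -95.2]
wrist_force: [-0.2, 0.2, 0.1]
opening: 0.0512
```

{"op": "apply_moves", "data": {
  "targets": [0, 0, 0, 0, 0, 0, 0.6, 0, 0, 0, 0, 0, 0, 0.6, 0, 0, 0, 0, 0, 0, 0.6, 0, 0, 0, 0, 0, 0, 0.6]
}}

```text
time: 29.65
ee_pos: [0.5684, -0.0918, 0.0699]
tcp_rot: [-179.9, -0.1, -95.2]
wrist_force: [1.2, 0.4, 0.4]
opening: 0.0509
```

```bash
python3 look.py 23 scene wrist; python3 - <<'E'
from ov import *
d=pickle.load(open("c23.pkl","rb"))
a=cv2.resize(d["scene"]["img"][160:240,200:270,::-1],None,fx=5,fy=5,interpolation=cv2.INTER_CUBIC)
b=cv2.resize(d["wrist"]["img"][:,:,::-1],(450,400))
cv2.imwrite("pics/s23.png",np.hstack([a,b]))
E
```

```text
time 29.75
q [ -9.1194   8.2937  -4.1458  77.4595  -0.1002 -93.8814]
ee_pos [ 0.5684 -0.0917  0.0699]
tcp_rot [-1.79906e+02 -1.06800e-01 -9.52382e+01]
wrist_force [ 0.3783 -0.5897 -0.0205]
opening 0.0506
```

View pics/s23.png

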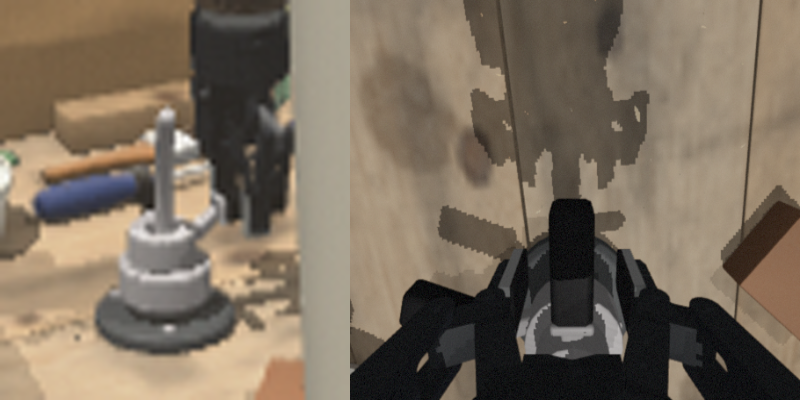

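{"op": "apply_moves", "data": {
  "targets": [0, 0, 0.3, 0, 0, 0, 0.6, 0, 0, 0.9, 0, 0, 0, 0.6, 0, 0, 2, 0, 0, 0, 0.6, 0, 0, 3.5, 0, 0, 0, 0.6, 0, 0, 5, 0, 0, 0, 0.6]
}}

```text
time: 30.25
ee_pos: [0.5679, -0.0917, 0.2219]
tcp_rot: [-179.9, -0.1, -95.2]
wrist_force: [1.1, -1.0, -0.1]
opening: 0.0509
```

{"op": "apply_moves", "data": {
  "targets": [0, -1, 1.2, 0, 0, 0, 0.6, 0, -2, 2.4, 0, 0, 0, 0.6, 0, -3, 3.5, 0, 0, 0, 0.6, 0, -4, 4, 0, 0, 0, 0.6, 0, -4.5, 4, 0, 0, 0, 0.6]
}}

```text
time: 30.75
ee_pos: [0.5685, -0.2289, 0.3427]
tcp_rot: [-179.7, -0.2, -95.3]
wrist_force: [0.8, -0.8, -0.1]
opening: 0.0511
```

{"op": "apply_moves", "data": {
  "targets": [-2, -1.5, 0, 0, 0, 0, 0.6, -3.5, -2.5, 0, 0, 0, 0, 0.6, -3.5, -2.5, 0, 0, 0, 0, 0.6, -3.5, -2.5, 0, 0, 0, 0, 0.6, -3.5, -2.5, 0, 0, 0, 0, 0.6]
}}

```text
time: 31.25
ee_pos: [0.4631, -0.3017, 0.3397]
tcp_rot: [-179.9, -0.1, -95.3]
wrist_force: [0.2, 0.2, 0.6]
opening: 0.0512
```

```bash
python3 look.py 24 scene top wrist; python3 - <<'E'
from ov import *
d=pickle.load(open("c24.pkl","rb"))
a=cv2.resize(d["scene"]["img"][160:240,200:270,::-1],None,fx=5,fy=5,interpolation=cv2.INTER_CUBIC)
b=cv2.resize(d["top"]["img"][105:265,120:390,::-1],(450,400))
cv2.imwrite("pics/s24.png",np.hstack([a,b]))
x=keep(.5745,-.0257,np.radians(-25))[:2]+[circ(.5745,-.0257,.054,.036),circ(.5745,-.0257,.082,.026)]
overlay(d["top"],(205,135,275,195),10,x,"pics/ov24.png")
E
```

```text
time 31.4
q [-3.294290e+01  9.620700e+00  2.760150e+01  1.078863e+02 -3.510000e-02
 -1.177754e+02]
ee_pos [ 0.4642 -0.301   0.3394]
tcp_rot [-1.799327e+02 -7.510000e-02 -9.516750e+01]
wrist_force [-0.3384  0.3138 -0.4637]
opening 0.0515
```

View pics/s24.png

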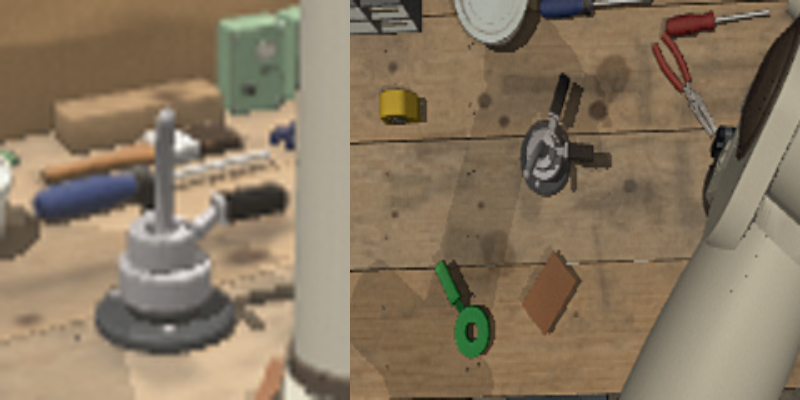

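View pics/ov24.png

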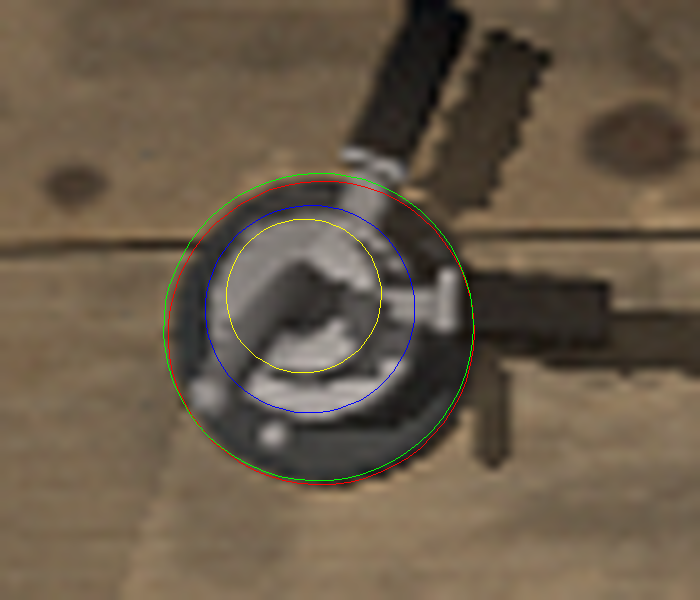

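Both rings are stacked flat and concentric on the seat. The bystanders are in place and the arm is clear, so I'm handing in.

```bash
python3 -c "
from workcell import bot
print(bot.job_done()); o=bot.get_obs(); print(o['time'],o['wrist_force'])"
```

```text
the job is handed in; nothing more can be done
None
the job is handed in; nothing more can be done
```

Both spanners are on the keeper rod, the large one on the seat and the small one on top of it. I handed the job in at about 31 s of the 70 s allowed; no verdict is reported.

- **Large spanner:** I took the silver one, not its green look-alike. I threaded it at a 45° tilt, followed the bend and lowered it until the seat pushed back with 7 to 12 N. I then let go, with the small spanner still on the bench.
- **Small spanner:** I threaded it the same way. Once it was upright on the rod, I turned it 70° about the rod so the fingers cleared the large handle. It met the large ring at 3 to 7 N, and I let go.
- **Last checks:** The scene and top pictures show both rings level and concentric with the seat to within about 2 to 3 mm. The gripper was well clear and the wrist force was near zero. The sanding block, tape measure and pliers looked unmoved. The chisel was outside the last crops I viewed, but the arm never worked near it.
- **Small disagreements:** The scene view put the held rings about 1 pixel (roughly 3 mm) higher than computed, and in one early wrist view the keeper was about 2 pixels off my estimate. Both were within the bore clearance, and I felt no contact with the rod while threading.

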